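Square a moulding strip against the jig fence and wedge it tight

ROBOT

A 7-joint arm with a two-finger parallel gripper is mounted at the origin on the work surface; the furniture and walls round the work are solid. World frame = base frame: x ahead of the robot, y to its left, z up, the work surface at z = 0. Lengths are in m, angles in rad, forces in N, time in s.
With the tool pointing down it reaches from about 0.425 to 0.925 m from the base axis. Payload 6.8 kg.
Tool frame: the origin (TCP) lies midway between the tips of the shut fingers; the grasp point (between the pads) lies 19 mm behind it (arm.grip_point_offset is the distance from the TCP to the grasp point, in m); z points along the fingers, y is the line along which they close (so a half turn about z gives the same grasp; the last joint's range is limited). The gripper opens to 88 mm and grips with 3 to 60 N. Pads are 20 mm wide; open, the fingers measure 115 mm over their backs; the gripper's body (75 mm by 178 mm) begins 61 mm behind the grasp point.
Start: joints at [1.107, 0.477, 0.022, 1.555, -0.011, 1.109, -0.083], TCP at [0.235, -0.633, 0.223] pointing down, gripper open.
Joint ranges: [-2.96, 2.96], [-0.34, 2.1], [-1.41, 1.46], [0.24, 2.44], [-1.37, 4.51], [0.17, 1.92], [-2.96, 2.96]. Speed limits (rad/s): [2.39, 2.39, 3.14, 3.14, 3.14, 3.14, 3.14].

INTERFACE

Orientations are given as [roll, pitch, yaw] about the fixed x, y, z axes, in that order (R = Rz(yaw) Ry(pitch) Rx(roll)).
In Python, from station import arm, viewer, ticket, find_in, trace, place_of gives the robot as it stands.
- The arm moves only by the tool step_arm, never from a script. Its argument "motion" is a list of rows, each an object of numbers: "rx", "ry", "rz": the turn, a rotation vector about the tool's x, y, z in degrees; "dx", "dy", "dz": the shift along the tool's x, y, z in mm; "gripper": the opening, from 0 (shut) to 1 (fully open). In form: [{"rx": .., "ry": .., "rz": .., "dx": .., "dy": .., "dz": .., "gripper": ..}, ...]. A call has 1 to 20 rows; each row shifts and turns the commanded pose from where the row before left it, along the tool's axes as they then stand; what a row does not reach is not made up. A row lasts 1/8 s, in which the tool goes at most 62.5 mm and 10.7 degrees, less where a joint would pass 70% of its speed; a pose out of reach is approached as far as the arm can. A call with a gripper value outside its range is refused whole. The fingers move at their own pace and stop on an object; "squeeze" is the grip in N (left out, the last holds). Time passes only in rows, so rows that do not move let the fingers close. It gives the time, the measured TCP pose, the force, the opening and the grip force at its end, in the units of the state.
- arm.read_state(): the state, without advancing time (a new reading comes with each control period).
- viewer.grab_frame(name): name is "scene" or "top"; returns the picture (400x640x3 uint8, red, green, blue); there is no depth.
- viewer.camera_info(name): a dict with "camera_matrix" (3x3 intrinsics, pixels), "k1" (the pictures are not rectified: a ray, as slopes to the right and down, at radius r is drawn at 1 + k1 r^2 times it, then the intrinsics apply), "T" (4x4, takes a point from camera to world coordinates). Camera axes: x right, y down, z forward; pixel columns grow to the right and rows downward; lengths in m; the calibration is good to about 2 mm. A picture is of the moment at which its call begins. camera_info takes no time and is no camera call.
- ticket.close_job(): hands the job in; it is judged then, once.
Trained networks look in the newest picture that a camera, given by its name, has taken for a name from the list of things; names that differ only in an ending like _2 or _b are one class to them, and where a whole thing is asked for, a point or a joint stands for the part that bears it (a point fixed in the world has none). Each returns a list of dicts, best first, with "conf" (0 to 1); they miss things now and then, are a little off and sometimes report something else, mostly with a low value. They report only what shows in the picture. A call takes as long as a camera call.
- find_in(camera, query): "position" ([x, y, z] in m, in world coordinates, good to about 4 mm: the middle of the surface that is visible of it).
- trace(camera, query): "mask" (400x640 bool, what is visible of it).
- place_of(camera, query): "position" ([x, y, z] in m, in world coordinates, good to about 4 mm: a listed point, or the origin of a listed thing).
The state is a dict: "time": time; "joints": joint angles; "qd": joint speeds; "joint_torque": joint torques, N m; "tool_pos": TCP position; "tool_rot": TCP orientation; "force": force on the tool from outside, world axes, zero at the start; "torque": the same for the moment, N m; "opening": opening from 0.0 (shut) to 1.0 (fully open); "finger_force": force on a finger pad.
Only numpy, scipy, OpenCV 4.12 (cv2) and the standard library are available. Lean on these libraries where they do the work, as an engineer would, in place of code of your own. Each camera call takes 0.05 s, during which the arm holds its last target. There are 200 camera calls.

TASK

Push the loose wooden strip, near one end and then the other as needed, until it lies flat and parallel against the dark fence at the back of the jig, under the aluminium guide rail. Then drive the wedge with the red grip, thin end first, into the gap between the strip's right end and the slanted cleat, until it is tight and holds the strip against the stop at the left. Leave the wedge in place and do not disturb the bottle, the tin and the carved owl.

Things in the scene. Friction and masses are not known exactly. Their poses are not given: they have to be found in the camera images.
- jig: Grey-faced jig board, 200 x 400 x 15 mm, fixed to the bench. Origin: underside of the board, below the fence's face; x points away from the robot (square to the fence), y along the fence to the left, z up. In this frame (mm): board x -170 to 30, y -220 to 180, top z 15; dark wooden fence 26 mm high above the board, face at x 0, y -145 to 165. Seated, the strip's origin is at x -22.5, y 0.
- stop (a point): Middle of the face of the left end stop, a dark wooden block 22 mm high above the board, at jig x -26, y 150, z 26 mm; the block covers jig x -52 to 0. Axes as the jig's.
- cleat (a point): Middle of the slanted face, towards the strip, of the dark wooden cleat at the right (94 x 28 mm, 22 mm high above the board), at jig x -24, y -172.5, z 26 mm. The point's axes are the jig's; towards the back the face nears the strip by 1 mm in 4 (14 degrees), fitting the wedge's slope. The wedge's origin when tight: about jig x -38, y -166, its x axis along the jig's.
- rail (a point): Middle of the underside of the aluminium guide rail, at jig x -40, y 10, z 150 mm. The rail is 50 (x) x 310 (y) x 18 mm; steel arms and bolts on it reach z 180, two posts stand behind the fence. It overhangs the seated strip's near face by 20 mm, so a tool pointing straight down cannot reach that face; leaned back towards the robot by 35 to 45 degrees it can.
- strip: Loose pale wooden moulding strip, 45 (x) x 300 (y) x 22 (z) mm, 0.15 to 0.3 kg, lying on the jig board in front of the fence, askew by up to 8 degrees. Origin: centre of its underside; y along its length, z up. Its left end starts 5 to 10 mm short of the stop; driving the wedge pushes it the rest of the way.
- wedge: Loose wooden wedge on the bench, right of the jig: 96 mm long (x), 22 mm high, 14 mm wide at the thin end (+x), 38 mm at the thick. Origin: underside, half length, below the rib's centre line; x to the thin end, z up. Left side (y +16 mm) straight, goes against the strip's end; right side slopes from y +2 to -22 mm.
- grip (a point): Middle of the red parallel-sided grip rib on top of the wedge's thick half, at wedge x -24, y 0, z 35 mm; axes as the wedge's. The rib is 40 mm long (x), 16 mm wide (y), and rises from z 22 (the wedge's top) to z 48 mm.
- glue_bottle: Bystander: white and blue glue bottle, 49 mm across, 149 mm high, upright; origin at the centre of its base.
- wax_tin: Bystander: round red tin, 68 mm across, 30 mm high; origin at the centre of its base.
- carved_owl: Bystander: carved wooden owl, 44 x 54 x 83 mm; origin at the centre of its base.

How it is judged:
By the outcome, as a careful person would: the job done as asked, in the order asked, and still so for the second after the job is handed in, with the robot touching nothing.
It also fails if it takes over 67 s, if anything falls off the work surface, if the arm or the gripper's body presses on something with over 40 N, if the wrist force passes 120 N, or if a joint passes its speed limit or range.

## Working session

There is one attempt and no reset: what is moved stays moved. The work goes in short steps, Python scripts to look and compute and a tool call to move; the robot and the scene stay as the last step left them, time stands still between calls to the robot, and variables do not carry over. Pictures are saved under pics/ and viewed, at most 10 in all, crops included, and the job is handed in when it is done.

Besides the shell and the picture viewer there is one more tool, called after ">>>" as a command line: name --argument value ..., lists and objects as JSON in quotes. step_arm: Moves the arm, as the interface text tells. Its arguments: {"type":"object","properties":{"motion":{"type":"array"},"squeeze":{"type":"number"}},"required":["motion"]}

```bash
mkdir -p pics; ls
cat > h.py <<'E'
import numpy as np, cv2
from station import arm, viewer, ticket, find_in, trace, place_of
def cam(n):
    i=viewer.camera_info(n); return np.array(i["camera_matrix"]),i["k1"],np.array(i["T"])
def ray(n,u,v):
    K,k,T=cam(n); d=cv2.undistortPoints(np.array([[[u,v]]],float),K,np.array([k,0,0,0.]))[0,0]
    return T[:3,3], T[:3,:3]@np.array([d[0],d[1],1])
def onz(n,u,v,z):
    o,d=ray(n,u,v); return o+d*(z-o[2])/d[2]
def proj(n,P):
    K,k,T=cam(n); Ti=np.linalg.inv(T)
    return cv2.projectPoints(np.array(P,float).reshape(-1,1,3),cv2.Rodrigues(Ti[:3,:3])[0],Ti[:3,3],K,np.array([k,0,0,0.]))[0][:,0]
E
python3 - <<'E'
from h import *
np.set_printoptions(precision=4,suppress=True)
for c in ["scene","top"]:
    f=viewer.grab_frame(c); cv2.imwrite(f"pics/{c}0.png",f[:,:,::-1]); print(c,cam(c)[2][:3,3],cam(c)[2][:3,2])
    for q in ["jig","stop","cleat","rail","strip","wedge","grip","glue_bottle","wax_tin","carved_owl"]:
        r=place_of(c,q); print(q,[(np.round(x["position"],4),round(x["conf"],2)) for x in r[:2]])
print(arm.read_state())
E
```

```text
pics
scene [-0.3961  0.6147  0.6988] [ 0.6816 -0.5249 -0.5097]
jig [(array([ 0.5475, -0.0075, -0.0008]), 0.66)]
stop [(array([0.5279, 0.145 , 0.0289]), 0.87)]
cleat [(array([ 0.5187, -0.1834,  0.0252]), 0.58)]
rail [(array([0.5139, 0.002 , 0.1488]), 0.91)]
strip [(array([ 0.499 , -0.0123,  0.015 ]), 0.81)]
wedge [(array([ 0.5089, -0.3189, -0.0025]), 0.58), (array([0.528 , 0.1392, 0.0266]), 0.47)]
grip [(array([ 0.4898, -0.3139,  0.033 ]), 0.73)]
glue_bottle [(array([0.4087, 0.3319, 0.0005]), 0.6)]
wax_tin [(array([0.5142, 0.0033, 0.1478]), 0.63), (array([0.5213, 0.3326, 0.0008]), 0.61)]
carved_owl [(array([0.2758, 0.2404, 0.0008]), 0.97)]
top [ 0.3044 -0.0001  1.3162] [ 0.0991  0.0025 -0.9951]
jig [(array([ 0.5485, -0.0087, -0.0026]), 0.65)]
stop [(array([0.5358, 0.1414, 0.0239]), 0.82)]
cleat [(array([ 0.5162, -0.1792,  0.0286]), 0.91)]
rail [(array([0.5112, 0.0001, 0.1512]), 0.83)]
strip [(array([ 0.5012, -0.0161,  0.0181]), 0.92)]
wedge [(array([ 0.5103, -0.3211, -0.0019]), 0.74)]
grip [(array([ 0.4919, -0.3129,  0.0343]), 0.56)]
glue_bottle [(array([0.4098, 0.3357, 0.0023]), 0.81), (array([ 0.2775,  0.2414, -0.0035]), 0.71)]
wax_tin [(array([0.5143, 0.3329, 0.0029]), 0.91), (array([ 0.4986, -0.0155,  0.0161]), 0.73)]
carved_owl [(array([ 0.2767,  0.2405, -0.0021]), 0.58)]
{'time': 1.1, 'joints': array([ 1.1069,  0.477 ,  0.0224,  1.5554, -0.0115,  1.1093, -0.0831]), 'qd': array([-0.0017,  0.0001, -0.0015,  0.0004,  0.0005,  0.0018, -0.0003]), 'joint_torque': array([  0.0004, -58.2722,   1.5334, -27.2932,  -0.0544,   0.01  ,
         0.    ]), 'tool_pos': array([ 0.2351, -0.6328,  0.2227]), 'tool_rot': array([ 3.1415, -0.    ,  0.3557]), 'force': array([ 0.247 , -0.4705,  0.2895]), 'torque': array([ 0.054 , -0.0103,  0.022 ]), 'finger_force': 0.0, 'opening': 0.9982112477100628}
```

View pics/scene0.png

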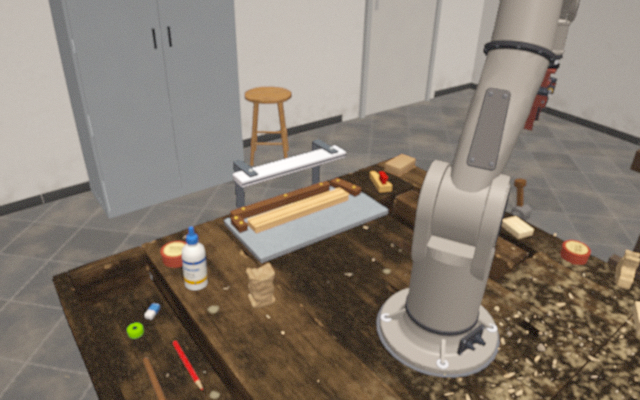

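View pics/top0.png

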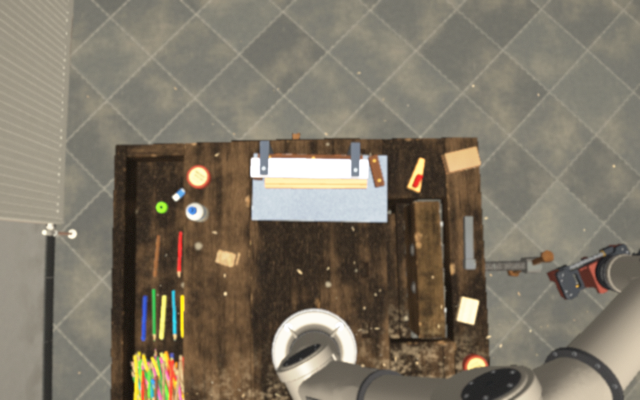

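The scene view shows the jig with its rail, the strip at about (300,208), and the wedge with red grip at (381,182). In the top view the wedge is at (417,175) with its thin end away from the robot, and the strip's near edge is at about row 188. Next I'll measure the jig, strip and wedge angles.

Run:
```python
from h import *
np.set_printoptions(precision=4,suppress=True)
f=viewer.grab_frame("top")
c=cv2.resize(f[140:230,245:445],None,fx=4,fy=4,interpolation=cv2.INTER_CUBIC); cv2.imwrite("pics/topc.png",c[:,:,::-1])
for q,z in [("jig",.015),("strip",.037),("wedge",.022),("grip",.048)]:
    r=trace("top",q)
    if not r: print(q,"none"); continue
    m=r[0]["mask"]; vs,us=np.nonzero(m); print(q,r[0]["conf"],m.sum(),us.min(),us.max(),vs.min(),vs.max())
    P=[onz("top",u,v,z) for u,v in cv2.boxPoints(cv2.minAreaRect(np.c_[us,vs].astype(np.float32)))]
    print(np.array(P)[:,:2])
    # near edge fit (largest v per col)
    cols=np.unique(us); cols=cols[4:-4]
    if len(cols)>8:
        E=np.array([onz("top",u,vs[us==u].max()+.5,z) for u in cols]); p=np.polyfit(E[:,1],E[:,0],1); res=E[:,0]-np.polyval(p,E[:,1])
        ok=abs(res)<.004; p=np.polyfit(E[ok,1],E[ok,0],1); print(" near edge x=%.4f*y+%.4f"%tuple(p),"ends y",E[0,1],E[-1,1], res.std())
```

```text
jig 0.86 8034 251 386 141 222
[[ 0.3858  0.1802]
 [ 0.6236  0.1747]
 [ 0.6079 -0.2342]
 [ 0.3708 -0.2212]]
 near edge x=0.0394*y+0.3798 ends y 0.16518283955288163 -0.20945333768713303 0.0009295312093390415
strip 0.84 1055 265 367 177 188
[[ 0.4763  0.1324]
 [ 0.5088  0.1322]
 [ 0.5028 -0.1667]
 [ 0.4704 -0.1656]]
 near edge x=0.0212*y+0.4722 ends y 0.12072145462321511 -0.15385206826437695 0.00041227912511382163
wedge 0.88 327 408 424 158 191
[[ 0.4694 -0.2849]
 [ 0.5635 -0.3204]
 [ 0.5508 -0.3558]
 [ 0.4568 -0.3201]]
 near edge x=0.1970*y+0.5222 ends y -0.3007817232878995 -0.3247089357540036 0.0029485900390197415
grip 0.85 350 407 424 158 192
[[ 0.4672 -0.2773]
 [ 0.5582 -0.3154]
 [ 0.5437 -0.3515]
 [ 0.4528 -0.3131]]
 near edge x=0.2617*y+0.5370 ends y -0.2918277786987524 -0.31818672041214213 0.0034466536577620124
```

View pics/topc.png

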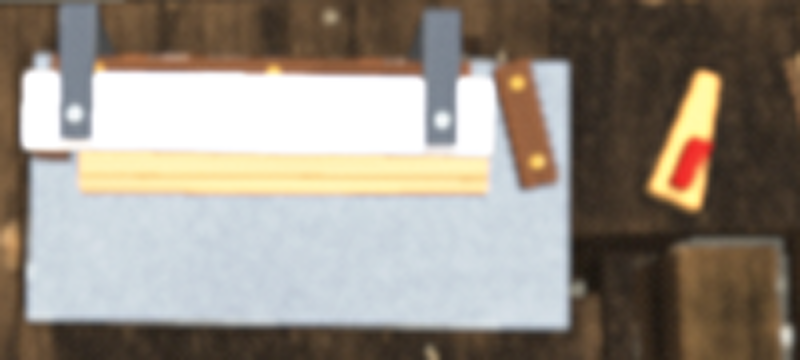

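The crop shows the jig turned about -2.2°, the strip about 32 mm in front of its seat and nearly parallel (near edge at crop row 192), and the wedge at crop (685,140) with its thin end up. I'll go above the pre-push point, tool aligned to the jig and leaned 40°.

>>> step_arm --motion '[{"dx": 35, "dy": -42.2, "dz": 1.9, "gripper": 1}, {"dx": 35, "dy": -42.2, "dz": 1.9}, {"dx": 35, "dy": -42.2, "dz": 1.9}, {"dx": 35, "dy": -42.2, "dz": 1.9}, {"dx": 35, "dy": -42.2, "dz": 1.9}, {"dx": 35, "dy": -42.2, "dz": 1.9}, {"dx": 35, "dy": -42.2, "dz": 1.9}, {"dx": 35, "dy": -42.2, "dz": 1.9}, {"dx": 35, "dy": -42.2, "dz": 1.9}, {"dx": 35, "dy": -42.2, "dz": 1.9}, {"dx": 35, "dy": -42.2, "dz": 1.9}, {"dx": 35, "dy": -42.2, "dz": 1.9}, {"rz": 7.5}, {"rz": 7.5}, {"rz": 7.6}, {"ry": 8}, {"ry": 8}, {"ry": 8}, {"ry": 8}, {"ry": 8}]'

```text
invalid input at $.motion[0]: expected keys rx, ry, rz, dx, dy, dz, gripper
```

>>> step_arm --motion '[{"rx": 0, "ry": 0, "rz": 0, "dx": 35, "dy": -42.2, "dz": 1.9, "gripper": 1}, {"rx": 0, "ry": 0, "rz": 0, "dx": 35, "dy": -42.2, "dz": 1.9, "gripper": 1}, {"rx": 0, "ry": 0, "rz": 0, "dx": 35, "dy": -42.2, "dz": 1.9, "gripper": 1}, {"rx": 0, "ry": 0, "rz": 0, "dx": 35, "dy": -42.2, "dz": 1.9, "gripper": 1}, {"rx": 0, "ry": 0, "rz": 0, "dx": 35, "dy": -42.2, "dz": 1.9, "gripper": 1}, {"rx": 0, "ry": 0, "rz": 0, "dx": 35, "dy": -42.2, "dz": 1.9, "gripper": 1}, {"rx": 0, "ry": 0, "rz": 0, "dx": 35, "dy": -42.2, "dz": 1.9, "gripper": 1}, {"rx": 0, "ry": 0, "rz": 0, "dx": 35, "dy": -42.2, "dz": 1.9, "gripper": 1}, {"rx": 0, "ry": 0, "rz": 0, "dx": 35, "dy": -42.2, "dz": 1.9, "gripper": 1}, {"rx": 0, "ry": 0, "rz": 0, "dx": 35, "dy": -42.2, "dz": 1.9, "gripper": 1}, {"rx": 0, "ry": 0, "rz": 0, "dx": 35, "dy": -42.2, "dz": 1.9, "gripper": 1}, {"rx": 0, "ry": 0, "rz": 0, "dx": 35, "dy": -42.2, "dz": 1.9, "gripper": 1}, {"rx": 0, "ry": 0, "rz": 7.5, "dx": 0, "dy": 0, "dz": 0, "gripper": 1}, {"rx": 0, "ry": 0, "rz": 7.5, "dx": 0, "dy": 0, "dz": 0, "gripper": 1}, {"rx": 0, "ry": 0, "rz": 7.6, "dx": 0, "dy": 0, "dz": 0, "gripper": 1}, {"rx": 0, "ry": 8, "rz": 0, "dx": 0, "dy": 0, "dz": 0, "gripper": 1}, {"rx": 0, "ry": 8, "rz": 0, "dx": 0, "dy": 0, "dz": 0, "gripper": 1}, {"rx": 0, "ry": 8, "rz": 0, "dx": 0, "dy": 0, "dz": 0, "gripper": 1}, {"rx": 0, "ry": 8, "rz": 0, "dx": 0, "dy": 0, "dz": 0, "gripper": 1}, {"rx": 0, "ry": 8, "rz": 0, "dx": 0, "dy": 0, "dz": 0, "gripper": 1}]'

```text
time: 3.85
tool_pos: [0.4521, -0.006, 0.2062]
tool_rot: [-3.117, -0.514, -0.039]
force: [-0.2, 0.5, 0.0]
opening: 0.998
finger_force: 0.0
```

```bash
cat >> h.py <<'E'
from scipy.spatial.transform import Rotation as Ro
np.set_printoptions(precision=4,suppress=True)
O=np.array([.549,-.0071,0]); TH=-.039
J=np.array([[np.cos(TH),-np.sin(TH),0],[np.sin(TH),np.cos(TH),0],[0,0,1]])
def st():
    s=arm.read_state(); R=Ro.from_euler("xyz",s["tool_rot"]).as_matrix(); return s,R
def togo(p_jig_mm,tilt=40,yaw=0.):
    """shift (mm, tool axes now) and rotvec (deg, tool axes) to reach jig pose"""
    s,R=st(); P=O+J@np.array(p_jig_mm)/1e3
    Rt=Ro.from_euler("z",TH+yaw).as_matrix()@Ro.from_euler("x",np.pi).as_matrix()@Ro.from_euler("y",np.radians(tilt)).as_matrix()
    print("t",round(s["time"],2),"jig now",(J.T@(s["tool_pos"]-O)*1e3).round(1),"q",s["joints"].round(2))
    print("shift cur axes",(R.T@(P-s["tool_pos"])*1e3).round(1),"shift target axes",(Rt.T@(P-s["tool_pos"])*1e3).round(1),"rot",np.degrees(Ro.from_matrix(R.T@Rt).as_rotvec()).round(2))
    print("force",s["force"].round(1))
E
python3 -c "
from h import *
togo([-96,-9,24])"
```

```text
t 3.85 jig now [-96.9  -2.6 206.2] q [ 0.67 -0.08 -0.78  2.41  0.    0.28 -1.74]
shift cur axes [-88.8  10.3 159. ] shift target axes [-116.5    6.4  140.2] rot [-1.43 10.57 -0.11]
force [-0.2  0.5  0. ]
```

>>> step_arm --motion '[{"rx": 0, "ry": 0, "rz": 0, "dx": -9, "dy": 1, "dz": 16, "gripper": 1}, {"rx": 0, "ry": 0, "rz": 0, "dx": -9, "dy": 1, "dz": 16, "gripper": 1}, {"rx": 0, "ry": 0, "rz": 0, "dx": -9, "dy": 1, "dz": 16, "gripper": 1}, {"rx": 0, "ry": 0, "rz": 0, "dx": -9, "dy": 1, "dz": 16, "gripper": 1}, {"rx": 0, "ry": 0, "rz": 0, "dx": -9, "dy": 1, "dz": 16, "gripper": 1}, {"rx": 0, "ry": 0, "rz": 0, "dx": -9, "dy": 1, "dz": 16, "gripper": 1}, {"rx": 0, "ry": 0, "rz": 0, "dx": -9, "dy": 1, "dz": 16, "gripper": 1}, {"rx": -0.7, "ry": 5.3, "rz": 0, "dx": -9, "dy": 1, "dz": 16, "gripper": 1}, {"rx": -0.7, "ry": 5.3, "rz": 0, "dx": 0, "dy": 0, "dz": 0, "gripper": 1}, {"rx": 0, "ry": 0, "rz": 0, "dx": 0, "dy": 0, "dz": 0, "gripper": 1}]'

```text
time: 5.1
tool_pos: [0.4773, -0.034, 0.139]
tool_rot: [-3.14, -0.537, -0.016]
force: [-0.4, 0.0, 0.3]
opening: 1.001
finger_force: 0.0
```

```bash
python3 -c "
from h import *
togo([-96,-9,24])"
```

```text
t 5.1 jig now [-70.6 -29.6 139. ] q [ 0.91  0.21 -1.06  2.44  1.36  0.24 -2.96]
shift cur axes [-80.2 -21.1  86.1] shift target axes [-93.4 -20.6  71.8] rot [-0.85  9.24  1.08]
force [-0.4  0.   0.3]
```

```bash
cat > fit.py <<'E'
from h import *
import itertools
from scipy.optimize import least_squares
s,_=st()
D=[([1.1069,.477,.0224,1.5554,-.0115,1.1093,-.0831],[.2351,-.6328,.2227],[3.1415,0,.3557]),
   (list(s["joints"]),list(s["tool_pos"]),list(s["tool_rot"]))]
D.append(([.67,-.08,-.78,2.41,0,.28,-1.74],[.4521,-.006,.2062],[-3.117,-.514,-.039]))
def fk(q,p,sg):
    b,h,L1,L2,Lt,a,c,e7=p; T=np.eye(4)
    def mul(rv,t):
        nonlocal T; M=np.eye(4); M[:3,:3]=Ro.from_rotvec(rv).as_matrix(); M[:3,3]=t; T=T@M
    mul([0,0,b+sg[0]*q[0]],[0,0,h]); mul([0,q[1],0],[0,0,0]); mul([0,0,sg[1]*q[2]],[a,0,L1])
    mul([0,q[3],0],[0,0,0]); mul([0,0,sg[2]*q[4]],[c,0,L2]); mul([0,q[5],0],[0,0,0]); mul([0,0,sg[3]*q[6]+e7],[0,0,Lt])
    return T
# translations sit after the rotations above, e.g. (a,0,L1) is in the frame turned by q3
def res(p,sg):
    r=[]
    for q,x,o in D:
        T=fk(q,p,sg); w=1 if D.index((q,x,o))<2 else .3
        T2=T.copy(); r+=list(w*(T[:3,3]-x)); r+=list(w*.3*(Ro.from_matrix(T[:3,:3]).inv()*Ro.from_euler("xyz",o)).as_rotvec())
    return np.array(r)
if __name__=="__main__":
    best=[]
    for sg in itertools.product([1,-1],repeat=4):
      for b in (-2.3,-.1,.8,3):
        for e in (0,1.57,-1.57,3.1):
          f=least_squares(res,[b,.4,.4,.4,.25,0,0,e],args=(sg,)); best.append((f.cost,sg,f.x))
    best.sort(key=lambda t:t[0])
    for t in best[:3]: print(t[0],t[1],t[2])
    np.save("fk.npy",np.r_[best[0][2],best[0][1]])
E
python3 fit.py
```

```text
0.00010942683063660155 (-1, -1, -1, -1) [-0.0875  0.259   0.5207  0.471   0.2846  0.0148 -0.0027  1.4892]
0.0001094268306366018 (-1, -1, -1, -1) [-0.0875  0.259   0.5207  0.471   0.2846  0.0148 -0.0027  1.4892]
0.00010942683063660186 (-1, -1, -1, -1) [-0.0875  0.259   0.5207  0.471   0.2846  0.0148 -0.0027  1.4892]
```

```bash
cat > ik.py <<'E'
from fit import *
v=np.load("fk.npy"); P0,SG=v[:8],v[8:]
LO=np.array([-2.96,-.34,-1.41,.24,-1.37,.17,-2.96]); HI=np.array([2.96,2.1,1.46,2.44,4.51,1.92,2.96])
def goal(p,tilt,flip=0):
    return O+J@np.array(p)/1e3,(Ro.from_euler("z",TH+np.pi*flip)*Ro.from_euler("x",np.pi)*Ro.from_euler("y",np.radians(tilt*(-1 if flip else 1))))
def ik(p,tilt,flip,q0):
    X,R=goal(p,tilt,flip)
    def f(q):
        T=fk(q,P0,SG); return np.r_[(T[:3,3]-X),.3*(Ro.from_matrix(T[:3,:3]).inv()*R).as_rotvec(),.0005*(q-q0)]
    s=least_squares(f,np.clip(q0,LO+.03,HI-.03),bounds=(LO+.02,HI-.02)); return np.abs(s.fun[:6]).max(),s.x
E
python3 - <<'E'
from ik import *
s,_=st(); cur=s["joints"]
for p,t in [((-96,-9,24),40),((-96,-9,24),35),((-96,-9,80),35),((-53,-9,24),40),((-120,-160,52),40),((-62,-160,52),40)]:
  for fl in (0,1):
    for nm,q0 in [("cur",np.r_[cur[:6],[.2 if fl else cur[6]]]),("mid",np.array([0,.3,0,2.2,0,.4,1.5 if fl else -1.5]))]:
      e,q=ik(p,t,fl,q0); print(p,t,fl,nm,"err %.4f"%e,q.round(2))
E
```

```text
(-96, -9, 24) 40 0 cur err 0.0838 [ 0.72  0.38 -0.81  2.42  1.44  0.19 -2.94]
(-96, -9, 24) 40 0 mid err 0.0870 [-0.66  0.33  0.67  2.42 -1.35  0.19 -0.36]
(-96, -9, 24) 40 1 cur err 0.0541 [ 0.97  1.12 -1.39  2.42  2.    1.07 -0.12]
(-96, -9, 24) 40 1 mid err 0.0870 [-0.66  0.33  0.67  2.42 -1.35  0.19  2.78]
(-96, -9, 24) 35 0 cur err 0.0665 [ 0.59  0.37 -0.7   2.42  1.39  0.19 -2.94]
(-96, -9, 24) 35 0 mid err 0.0678 [-0.6   0.35  0.61  2.42 -1.35  0.19 -0.35]
(-96, -9, 24) 35 1 cur err 0.0404 [ 0.97  1.08 -1.39  2.42  1.92  1.03 -0.1 ]
(-96, -9, 24) 35 1 mid err 0.0678 [-0.6   0.35  0.61  2.42 -1.35  0.19  2.79]
(-96, -9, 80) 35 0 cur err 0.0446 [ 0.63  0.28 -0.77  2.42  1.33  0.19 -2.94]
(-96, -9, 80) 35 0 mid err 0.0439 [-0.75  0.29  0.78  2.42 -1.35  0.19 -0.35]
(-96, -9, 80) 35 1 cur err 0.0344 [ 1.01  0.73 -1.39  2.42  1.7   0.75 -0.07]
(-96, -9, 80) 35 1 mid err 0.0439 [-0.75  0.29  0.78  2.42 -1.35  0.19  2.79]
(-53, -9, 24) 40 0 cur err 0.0799 [ 0.6   0.42 -0.7   2.35  1.44  0.19 -2.94]
(-53, -9, 24) 40 0 mid err 0.0830 [-0.56  0.38  0.57  2.35 -1.35  0.19 -0.36]
(-53, -9, 24) 40 1 cur err 0.0289 [ 0.97  1.2  -1.39  2.42  2.13  1.12 -0.14]
(-53, -9, 24) 40 1 mid err 0.0830 [-0.56  0.38  0.57  2.35 -1.35  0.19  2.78]
(-120, -160, 52) 40 0 cur err 0.0342 [ 1.55  1.   -1.39  2.42  1.86  0.59 -2.73]
(-120, -160, 52) 40 0 mid err 0.0494 [ 1.07  0.35 -0.62  2.42 -1.35  0.19  0.28]
(-120, -160, 52) 40 1 cur err 0.0342 [ 1.55  1.   -1.39  2.42  1.86  0.59  0.41]
(-120, -160, 52) 40 1 mid err 0.0636 [ 1.07  0.3  -0.65  2.42 -0.95  0.19  2.94]
(-62, -160, 52) 40 0 cur err 0.0110 [ 1.44  1.08 -1.39  2.42  2.08  0.73 -2.94]
(-62, -160, 52) 40 0 mid err 0.0515 [ 0.79  0.36 -0.41  2.34 -1.35  0.19  0.17]
(-62, -160, 52) 40 1 cur err 0.0113 [ 1.44  1.08 -1.39  2.42  2.08  0.73  0.2 ]
(-62, -160, 52) 40 1 mid err 0.0634 [ 0.71  0.34 -0.36  2.32 -1.04  0.19  2.94]
```

Run:
```python
from ik import *
rng=np.random.default_rng(0)
for p,t in [((-96,-9,24),40),((-53,-9,24),40),((-53,110,24),40),((-53,-110,24),40),((-120,-160,52),40),((-62,-160,52),40),((-130,-300,80),40)]:
  for fl in (0,):
    S=[]
    for k in range(40):
      e,q=ik(p,t,fl,rng.uniform(LO+.1,HI-.1))
      if e<2e-3: S.append(q)
    S.sort(key=lambda q:abs(q[2])); print(p,len(S)); [print("   ",q.round(2)) for q in S[:4]]
```

```text
(-96, -9, 24) 0
(-53, -9, 24) 0
(-53, 110, 24) 0
(-53, -110, 24) 0
(-120, -160, 52) 0
(-62, -160, 52) 0
(-130, -300, 80) 14
    [0.75 0.37 0.09 2.41 4.49 0.57 0.92]
    [0.75 0.37 0.1  2.41 4.49 0.57 0.92]
    [0.74 0.37 0.11 2.41 4.49 0.57 0.92]
    [ 1.51  0.51 -0.81  2.4   4.22  0.19  1.28]
```

```bash
sed -i 's/\.0005\*(q-q0)/1e-5*(q-q0)/' ik.py
python3 - <<'E'
from ik import *
print(res(P0,SG).reshape(3,6)*1e3)
rng=np.random.default_rng(0)
for p,t in [((-96,-9,24),40),((-53,-9,24),40),((-53,110,24),40),((-53,-110,24),40),((-62,-160,52),40),((-110,-160,52),40),((-96,-9,200),40)]:
    S=[];E=[]
    for k in range(60):
      e,q=ik(p,t,0,rng.uniform(LO+.1,HI-.1)); E.append(e)
      if e<1e-3: S.append(q)
    S.sort(key=lambda q:abs(q[2])); print(p,len(S),min(E)); [print("   ",q.round(2)) for q in S[:5]]
E
```

```text
[[ 3.2166  1.2016  0.1023 -0.0214 -0.004  -1.7264]
 [-0.287  -0.1682  0.3334 13.4067  0.5176  1.938 ]
 [ 1.0443  0.5676 -1.4525  4.0002  0.2541 -0.7056]]
(-96, -9, 24) 0 0.05019935361996557
(-53, -9, 24) 0 0.028498692811268822
(-53, 110, 24) 0 0.012351937721341133
(-53, -110, 24) 0 0.014442860235898365
(-62, -160, 52) 0 0.01093944944736891
(-110, -160, 52) 0 0.030485502618159133
(-96, -9, 200) 0 0.022333030908774552
```

Run:
```python
from ik import *
rng=np.random.default_rng(0)
def many(p,t,fl,n=40):
    S=[]
    for k in range(n):
      e,q=ik(p,t,fl,rng.uniform(LO+.1,HI-.1))
      if e<1e-3: S.append(q)
    return S
for p,t in [((-53,-9,24),30),((-53,-9,24),33),((-86,-9,24),20),((-86,-9,60),20),((-53,-110,24),35),((-53,110,24),35),((-53,110,24),30),((-86,110,24),25),((-50,-166,35),30),((-90,-166,35),30),((-90,-166,35),20),((-50,-300,30),20)]:
  for fl in (0,1):
    S=many(p,t,fl); S.sort(key=lambda q:np.abs(q-[.5,.7,-.7,2.3,2,.5,0])@[1,1,1,0,1,0,1]); print(p,t,fl,len(S)); [print("     ",q.round(2)) for q in S[:2]]
```

```text
(-53, -9, 24) 30 0 0
(-53, -9, 24) 30 1 0
(-53, -9, 24) 33 0 0
(-53, -9, 24) 33 1 0
(-86, -9, 24) 20 0 0
(-86, -9, 24) 20 1 11
      [ 0.49  0.47 -0.65  2.42  1.64  0.28 -0.12]
      [ 0.58  0.51 -0.77  2.42  1.64  0.35 -0.1 ]
(-86, -9, 60) 20 0 23
      [ 0.44  0.34 -0.59  2.41  1.16  0.22 -2.81]
      [ 0.64  0.41 -0.84  2.4   1.31  0.33 -2.94]
(-86, -9, 60) 20 1 25
      [ 0.57  0.38 -0.75  2.41  1.27  0.29  0.24]
      [ 0.61  0.39 -0.79  2.4   1.29  0.31  0.22]
(-53, -110, 24) 35 0 0
(-53, -110, 24) 35 1 0
(-53, 110, 24) 35 0 0
(-53, 110, 24) 35 1 0
(-53, 110, 24) 30 0 15
      [ 0.46  0.75 -1.05  2.39  1.93  0.8   2.59]
      [ 0.07  0.51 -0.55  2.4   2.08  0.47  2.31]
(-53, 110, 24) 30 1 27
      [ 0.4   0.68 -0.96  2.39  1.95  0.72 -0.6 ]
      [ 0.39  0.68 -0.96  2.39  1.95  0.72 -0.6 ]
(-86, 110, 24) 25 0 15
      [ 0.25  0.54 -0.78  2.42  1.82  0.52  2.57]
      [ 0.25  0.54 -0.78  2.42  1.82  0.52  2.57]
(-86, 110, 24) 25 1 29
      [ 0.51  0.75 -1.13  2.41  1.78  0.8  -0.45]
      [ 0.34  0.59 -0.89  2.42  1.8   0.59 -0.53]
(-50, -166, 35) 30 0 27
      [ 0.94  0.54 -0.7   2.37  2.44  0.19  2.65]
      [ 0.98  0.56 -0.76  2.37  2.32  0.21  2.78]
(-50, -166, 35) 30 1 20
      [ 1.19  0.71 -1.04  2.36  1.98  0.4   0.06]
      [ 1.05  0.6  -0.85  2.37  2.17  0.26 -0.18]
(-90, -166, 35) 30 0 0
(-90, -166, 35) 30 1 0
(-90, -166, 35) 20 0 19
      [ 0.94  0.48 -0.71  2.36  1.18  0.19 -2.41]
      [ 0.94  0.48 -0.71  2.36  1.18  0.19 -2.41]
(-90, -166, 35) 20 1 14
      [ 1.03  0.52 -0.83  2.35  1.29  0.26  0.64]
      [ 0.96  0.49 -0.74  2.36  1.21  0.21  0.7 ]
(-50, -300, 30) 20 0 21
      [ 1.19  0.65 -0.8   2.13  0.87  0.33 -1.83]
      [ 0.99  0.56 -0.53  2.13  0.32  0.23 -1.34]
(-50, -300, 30) 20 1 26
      [ 1.27  0.71 -0.91  2.13  1.03  0.4   1.18]
      [ 1.29  0.72 -0.94  2.13  1.06  0.42  1.16]
```

```bash
cat > cont.py <<'E'
from ik import *
def chain(seq,q,fl=1):
    for p,t in seq:
        e,q=ik(p,t,fl,q); print(p,t,"err %.4f"%e,q.round(2))
    return q
E
python3 - <<'E'
from cont import *
q=np.array([.57,.38,-.75,2.41,1.27,.29,.24])
q=chain([((-88,-9,60),18),((-90,-9,24),18),((-80,-9,24),20),((-70,-9,24),23),((-60,-9,24),25),((-55,-9,24),26),((-53,-9,24),27),((-53,-9,24),28),((-62,40,24),26),((-62,80,24),28),((-58,120,24),30),((-53,120,24),30),((-62,40,24),26),((-62,-40,24),26),((-62,-90,24),28),((-58,-135,24),29),((-53,-135,24),30)],q)
E
```

```text
(-88, -9, 60) 18 err 0.0000 [ 0.58  0.39 -0.76  2.39  1.11  0.31  0.39]
(-90, -9, 24) 18 err 0.0000 [ 0.47  0.46 -0.64  2.41  1.46  0.28  0.06]
(-80, -9, 24) 20 err 0.0000 [ 0.47  0.47 -0.63  2.41  1.62  0.27 -0.09]
(-70, -9, 24) 23 err 0.0000 [ 0.5   0.49 -0.68  2.41  1.85  0.31 -0.31]
(-60, -9, 24) 25 err 0.0000 [ 0.52  0.51 -0.69  2.41  1.97  0.34 -0.42]
(-55, -9, 24) 26 err 0.0000 [ 0.52  0.52 -0.7   2.41  2.03  0.36 -0.47]
(-53, -9, 24) 27 err 0.0000 [ 0.53  0.53 -0.71  2.42  2.09  0.38 -0.52]
(-53, -9, 24) 28 err 0.0000 [ 0.77  0.7  -1.04  2.42  1.98  0.61 -0.33]
(-62, 40, 24) 26 err 0.0000 [ 0.64  0.69 -1.04  2.41  1.87  0.65 -0.36]
(-62, 80, 24) 28 err 0.0000 [ 0.51  0.68 -1.01  2.41  1.92  0.69 -0.51]
(-58, 120, 24) 30 err 0.0000 [ 0.37  0.69 -0.97  2.4   1.94  0.74 -0.61]
(-53, 120, 24) 30 err 0.0000 [ 0.37  0.69 -0.97  2.39  1.93  0.74 -0.6 ]
(-62, 40, 24) 26 err 0.0000 [ 0.62  0.67 -1.01  2.41  1.87  0.62 -0.37]
(-62, -40, 24) 26 err 0.0000 [ 0.84  0.66 -1.01  2.42  1.92  0.52 -0.22]
(-62, -90, 24) 28 err 0.0000 [ 1.07  0.79 -1.14  2.42  1.96  0.6  -0.07]
(-58, -135, 24) 29 err 0.0000 [ 1.18  0.8  -1.13  2.39  1.97  0.54  0.04]
(-53, -135, 24) 30 err 0.0000 [ 1.18  0.81 -1.13  2.39  2.01  0.55  0.01]
```

>>> step_arm --motion '[{"rx": 0, "ry": 0, "rz": 0, "dx": 6, "dy": -3, "dz": -16, "gripper": 1}, {"rx": 0, "ry": 0, "rz": 0, "dx": 6, "dy": -3, "dz": -16, "gripper": 1}, {"rx": 0, "ry": -3, "rz": 0, "dx": 6, "dy": -3, "dz": -16, "gripper": 1}, {"rx": 0, "ry": -3, "rz": 0, "dx": 6, "dy": -3, "dz": -16, "gripper": 1}, {"rx": 0, "ry": -3, "rz": 0, "dx": 4, "dy": -3, "dz": -16, "gripper": 1}, {"rx": 0, "ry": -3, "rz": 0, "dx": 4, "dy": -3, "dz": -16, "gripper": 1}, {"rx": 0, "ry": 0, "rz": -10.5, "dx": 0, "dy": 0, "dz": 0, "gripper": 1}, {"rx": 0, "ry": 0, "rz": -10.5, "dx": 0, "dy": 0, "dz": 0, "gripper": 1}, {"rx": 0, "ry": 0, "rz": -10.5, "dx": 0, "dy": 0, "dz": 0, "gripper": 1}, {"rx": 0, "ry": 0, "rz": -10.5, "dx": 0, "dy": 0, "dz": 0, "gripper": 1}, {"rx": 0, "ry": 0, "rz": -10.5, "dx": 0, "dy": 0, "dz": 0, "gripper": 1}, {"rx": 0, "ry": 0, "rz": -10.5, "dx": 0, "dy": 0, "dz": 0, "gripper": 1}, {"rx": 0, "ry": 0, "rz": -10.5, "dx": 0, "dy": 0, "dz": 0, "gripper": 1}, {"rx": 0, "ry": 0, "rz": -10.5, "dx": 0, "dy": 0, "dz": 0, "gripper": 1}, {"rx": 0, "ry": 0, "rz": -10.5, "dx": 0, "dy": 0, "dz": 0, "gripper": 1}, {"rx": 0, "ry": 0, "rz": -10.5, "dx": 0, "dy": 0, "dz": 0, "gripper": 1}, {"rx": 0, "ry": 0, "rz": -10.5, "dx": 0, "dy": 0, "dz": 0, "gripper": 1}, {"rx": 0, "ry": 0, "rz": -10.5, "dx": 0, "dy": 0, "dz": 0, "gripper": 1}, {"rx": 0, "ry": 0, "rz": -10.5, "dx": 0, "dy": 0, "dz": 0, "gripper": 1}]'

```text
time: 7.48
tool_pos: [0.4614, -0.0197, 0.2307]
tool_rot: [2.901, 0.255, 2.338]
force: [-0.4, 0.4, 0.5]
opening: 0.999
finger_force: 0.0
```

```bash
sed -i 's/def togo(p_jig_mm,tilt=40,yaw=0.):/def togo(p_jig_mm,tilt=20,yaw=np.pi):/; s/np.radians(tilt)).as_matrix()/np.radians(-tilt)).as_matrix()/' h.py; python3 -c "
from h import *
togo([-92,-9,60],18)"
```

```text
t 7.47 jig now [-87.  -16.  230.7] q [ 1.16 -0.02 -1.22  2.22  0.02  0.58  0.72]
shift cur axes [ 51.2 -37.3 158.7] shift target axes [ 57.5   7.  160.8] rot [  0.83   1.83 -42.05]
force [-0.4  0.4  0.5]
```

>>> step_arm --motion '[{"rx": 0, "ry": 0, "rz": -10.5, "dx": 0, "dy": 0, "dz": 0, "gripper": 1}, {"rx": 0, "ry": 0, "rz": -10.5, "dx": 0, "dy": 0, "dz": 0, "gripper": 1}, {"rx": 0, "ry": 0, "rz": -10.5, "dx": 0, "dy": 0, "dz": 0, "gripper": 1}, {"rx": 0, "ry": 0, "rz": -10.5, "dx": 0, "dy": 0, "dz": 0, "gripper": 1}, {"rx": 0, "ry": 0, "rz": 0, "dx": 6, "dy": 1, "dz": 16, "gripper": 1}, {"rx": 0, "ry": 0, "rz": 0, "dx": 6, "dy": 1, "dz": 16, "gripper": 1}, {"rx": 0, "ry": 0, "rz": 0, "dx": 6, "dy": 1, "dz": 16, "gripper": 1}, {"rx": 0, "ry": 0, "rz": 0, "dx": 6, "dy": 1, "dz": 16, "gripper": 1}, {"rx": 0, "ry": 0, "rz": 0, "dx": 6, "dy": 1, "dz": 16, "gripper": 1}, {"rx": 0, "ry": 0, "rz": 0, "dx": 6, "dy": 1, "dz": 16, "gripper": 1}, {"rx": 0, "ry": 0, "rz": 0, "dx": 6, "dy": 1, "dz": 16, "gripper": 1}, {"rx": 0, "ry": 0, "rz": 0, "dx": 6, "dy": 1, "dz": 16, "gripper": 1}, {"rx": 0, "ry": 0, "rz": 0, "dx": 6, "dy": 1, "dz": 16, "gripper": 1}, {"rx": 0, "ry": 0, "rz": 0, "dx": 6, "dy": 1, "dz": 16, "gripper": 1}]'

```text
time: 9.22
tool_pos: [0.4606, -0.0093, 0.0591]
tool_rot: [3.138, 0.349, 3.095]
force: [0.5, 0.3, -1.1]
opening: 1.002
finger_force: 0.0
```

```bash
python3 -c "
from h import *
togo([-92,-9,24],18)"
```

```text
t 9.22 jig now [-88.2  -5.6  59.1] q [ 0.45  0.35 -0.69  2.41  1.24  0.31  0.18]
shift cur axes [15.5 -3.5 31.7] shift target axes [14.4 -3.4 32.2] rot [ 0.05  1.97 -0.42]
force [ 0.5  0.3 -1.1]
```

>>> step_arm --motion '[{"rx": 0, "ry": 0, "rz": -0.4, "dx": 5.5, "dy": -1, "dz": 10.5, "gripper": 1}, {"rx": 0, "ry": 0, "rz": 0, "dx": 5.5, "dy": -1, "dz": 10.5, "gripper": 1}, {"rx": 0, "ry": 0, "rz": 0, "dx": 5.5, "dy": -1, "dz": 10.5, "gripper": 1}, {"rx": 0, "ry": 0, "rz": 0, "dx": 0, "dy": 0, "dz": 0, "gripper": 1}, {"rx": 0, "ry": 0, "rz": 0, "dx": -4.7, "dy": 0, "dz": 1.7, "gripper": 1}, {"rx": 0, "ry": -1, "rz": 0, "dx": -4.7, "dy": 0, "dz": 1.7, "gripper": 1}, {"rx": 0, "ry": -1, "rz": 0, "dx": -4.7, "dy": 0, "dz": 1.8, "gripper": 1}, {"rx": 0, "ry": -1, "rz": 0, "dx": -4.7, "dy": 0, "dz": 1.9, "gripper": 1}]'

```text
time: 10.22
tool_pos: [0.4764, -0.0132, 0.0254]
tool_rot: [3.142, 0.403, 3.102]
force: [-0.3, -0.8, -0.9]
opening: 1.002
finger_force: 0.5
```

```bash
python3 -c "
from h import *
togo([-60,-9,24],25)"
```

```text
t 10.22 jig now [-72.3  -8.9  25.4] q [ 0.51  0.49 -0.76  2.43  1.76  0.4  -0.28]
shift cur axes [-10.8  -0.1   6.1] shift target axes [-10.6  -0.1   6.4] rot [-0.   -1.9  -0.01]
force [-0.3 -0.8 -0.9]
```

>>> step_arm --motion '[{"rx": 0, "ry": -0.8, "rz": 0, "dx": -3.6, "dy": 0, "dz": 2.0, "gripper": 1}, {"rx": 0, "ry": -0.8, "rz": 0, "dx": -3.6, "dy": 0, "dz": 2.0, "gripper": 1}, {"rx": 0, "ry": -0.8, "rz": 0, "dx": -3.6, "dy": 0, "dz": 2.0, "gripper": 1}, {"rx": 0, "ry": 0, "rz": 0, "dx": -2.7, "dy": 0, "dz": 1.3, "gripper": 1}, {"rx": 0, "ry": 0, "rz": 0, "dx": 0, "dy": 0, "dz": 0, "gripper": 1}]'

```text
time: 10.85
tool_pos: [0.4918, -0.0138, 0.0241]
tool_rot: [3.141, 0.445, 3.102]
force: [-1.1, 0.3, 0.5]
opening: 0.999
finger_force: 0.2
```

```bash
python3 -c "
from h import *
togo([-53,-9,24],27)
f=viewer.grab_frame('top');c=cv2.resize(f[140:230,245:445],None,fx=4,fy=4,interpolation=cv2.INTER_CUBIC);
g=viewer.grab_frame('scene');d=cv2.resize(g[140:260,210:410],None,fx=4,fy=4,interpolation=cv2.INTER_CUBIC)
cv2.imwrite('pics/p1.png',cv2.resize(np.vstack([c,d]),(571,600))[:,:,::-1])"
```

```text
t 10.85 jig now [-56.9  -8.9  24.1] q [ 0.54  0.53 -0.8   2.42  1.88  0.45 -0.37]
shift cur axes [-3.5 -0.1  1.8] shift target axes [-3.4 -0.1  1.9] rot [ 0.   -1.53 -0.02]
force [-1.1  0.3  0.5]
```

View pics/p1.png

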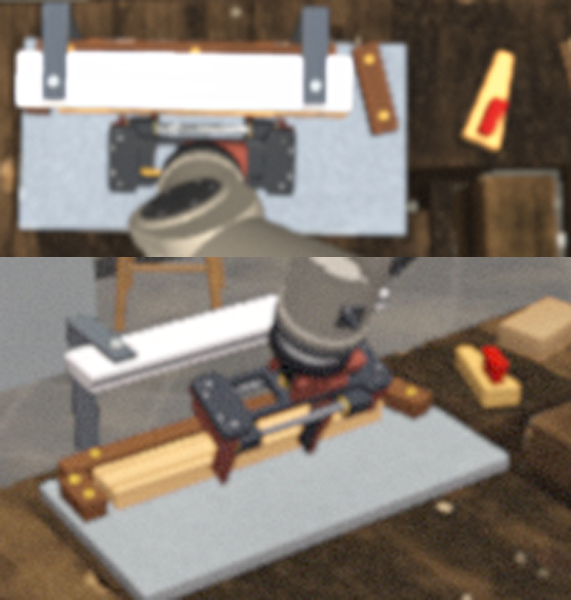

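The strip has moved parallel, with both fingers on its near face, and a narrow strip of board still shows between it and the fence (scene crop around (190,440)). I'll keep pushing gently.

>>> step_arm --motion '[{"rx": 0, "ry": -0.5, "rz": 0, "dx": -1.8, "dy": 0, "dz": 0.9, "gripper": 1}, {"rx": 0, "ry": -0.5, "rz": 0, "dx": -1.8, "dy": 0, "dz": 0.9, "gripper": 1}, {"rx": 0, "ry": -0.5, "rz": 0, "dx": -1.8, "dy": 0, "dz": 0.9, "gripper": 1}, {"rx": 0, "ry": 0, "rz": 0, "dx": -0.9, "dy": 0, "dz": 0.5, "gripper": 1}]'

```text
time: 11.45
tool_pos: [0.497, -0.0138, 0.0231]
tool_rot: [3.141, 0.469, 3.103]
force: [-8.6, 0.3, 6.2]
opening: 1.001
finger_force: 4.2
```

>>> step_arm --motion '[{"rx": 0, "ry": 0, "rz": 0, "dx": -0.8, "dy": 0, "dz": 0.4, "gripper": 1}, {"rx": 0, "ry": 0, "rz": 0, "dx": 0, "dy": 0, "dz": 0, "gripper": 1}]'

```text
time: 11.7
tool_pos: [0.497, -0.0139, 0.0229]
tool_rot: [3.141, 0.467, 3.103]
force: [-9.4, -0.7, 6.0]
opening: 0.999
finger_force: 4.5
```

Run:
```python
from h import *
togo([-53,-9,24],27)
s,_=st(); print(s["torque"])
viewer.grab_frame("scene")
r=trace("scene","strip"); m=r[0]["mask"]; vs,us=np.nonzero(m); print(r[0]["conf"],us.min(),us.max())
g=viewer.grab_frame('scene');d=cv2.resize(g[150:240,220:370],None,fx=5.3,fy=5.3,interpolation=cv2.INTER_CUBIC); cv2.imwrite('pics/p2.png',d[:,:,::-1])
```

```text
t 11.7 jig now [-51.7  -8.8  22.9] q [ 0.56  0.55 -0.83  2.42  1.94  0.49 -0.42]
shift cur axes [ 0.7 -0.2 -1.6] shift target axes [ 0.7 -0.2 -1.6] rot [ 0.06 -0.23  0.01]
force [-9.4 -0.7  6. ]
[ 0.0305  1.3802 -0.0877]
0.91 242 342
```

View pics/p2.png

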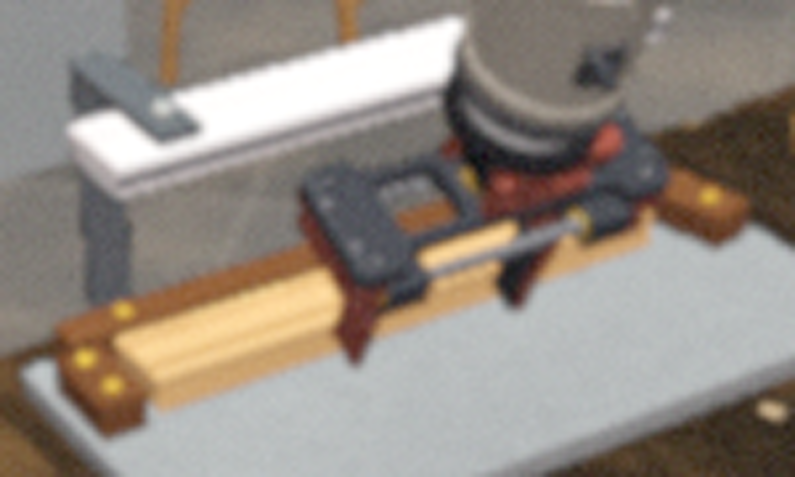

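The crop shows the strip flush along the fence and parallel to it, with the left end just short of the stop at crop (140,380). Now I'll back out, rise and measure the wedge.

>>> step_arm --motion '[{"rx": 0, "ry": 1.2, "rz": 0, "dx": 5.4, "dy": 0, "dz": -2.4, "gripper": 1}, {"rx": 0, "ry": 1.2, "rz": 0, "dx": 5.4, "dy": 0, "dz": -2.4, "gripper": 1}, {"rx": 0, "ry": 1.2, "rz": 0, "dx": 5.4, "dy": 0, "dz": -2.4, "gripper": 1}, {"rx": 0, "ry": 1.2, "rz": 0, "dx": 5.4, "dy": 0, "dz": -2.4, "gripper": 1}, {"rx": 0, "ry": 1.2, "rz": 0, "dx": 5.4, "dy": 0, "dz": -2.4, "gripper": 1}, {"rx": 0, "ry": 1.2, "rz": 0, "dx": 5.4, "dy": 0, "dz": -2.4, "gripper": 1}, {"rx": 0, "ry": 0, "rz": 0, "dx": -6.8, "dy": 0, "dz": -18.8, "gripper": 1}, {"rx": 0, "ry": 0, "rz": 0, "dx": -6.8, "dy": 0, "dz": -18.8, "gripper": 1}, {"rx": 0, "ry": 0, "rz": 0, "dx": -6.8, "dy": -10, "dz": -18.8, "gripper": 1}, {"rx": 0, "ry": 0, "rz": 0, "dx": -6.8, "dy": -20, "dz": -18.8, "gripper": 1}, {"rx": 0, "ry": 0, "rz": 0, "dx": -6.8, "dy": -30, "dz": -18.8, "gripper": 1}, {"rx": 0, "ry": 0, "rz": 0, "dx": -6.8, "dy": -30, "dz": -18.8, "gripper": 1}, {"rx": 0, "ry": 0, "rz": 0, "dx": -6.8, "dy": -30, "dz": -18.8, "gripper": 1}]'

```text
time: 13.48
tool_pos: [0.4595, -0.1338, 0.1646]
tool_rot: [3.142, 0.345, 3.103]
force: [-0.6, -0.2, 0.3]
opening: 1.003
finger_force: 0.0
```

```bash
cat > wfit.py <<'E'
from h import *
from scipy.optimize import minimize
def hulls(x,y,yaw,z0):
    b=np.array([[-48,16],[48,16],[48,2],[-48,-22]])/1e3; r=np.array([[-44,8],[-4,8],[-4,-8],[-44,-8]])/1e3
    def pr(a,z1,z2): return np.vstack([np.c_[a,np.full(4,z)] for z in (z1,z2)])
    R=Ro.from_euler("z",yaw).as_matrix(); return [(R@p.T).T+[x,y,z0] for p in (pr(b,0,.022),pr(r,.022,.048))]
def render(c,h,s=4):
    m=np.zeros((400*s,640*s),np.uint8)
    for p in h: cv2.fillConvexPoly(m,cv2.convexHull(np.round((proj(c,p)+.5)*s).astype(np.int32)),1)
    return cv2.resize(m.astype(np.float32),(640,400),interpolation=cv2.INTER_AREA)
def fitw(z0,x0,cams=("scene","top")):
    M={}
    for c in cams:
        viewer.grab_frame(c); r=trace(c,"wedge")
        if r: M[c]=r[0]["mask"].astype(np.float32); print(c,"conf",round(r[0]["conf"],2),M[c].sum())
    def cost(v):
        h=hulls(v[0],v[1],v[2],z0); t=0
        for c in M: a=render(c,h); t+=1-np.minimum(a,M[c]).sum()/np.maximum(a,M[c]).sum()
        return t/len(M)
    b=min((minimize(cost,[x0[0],x0[1],a],method="Nelder-Mead",options=dict(initial_simplex=[[x0[0],x0[1],a],[x0[0]+.006,x0[1],a],[x0[0],x0[1]+.006,a],[x0[0],x0[1],a+.1]],xatol=1e-4,fatol=1e-4)) for a in (x0[2],x0[2]+.12,x0[2]-.12)),key=lambda r:r.fun)
    print("wedge xy",b.x[:2].round(4),"yaw deg",np.degrees(b.x[2]).round(2),"1-IoU",round(b.fun,3)); return b.x
E
python3 - <<'E'
from wfit import *
togo([-92,-200,200],20)
w=fitw(0,[.5095,-.32,-.37])
for c in ("scene","top"): print([(x["position"],x["conf"]) for x in place_of(c,"grip")[:1]+place_of(c,"wedge")[:1]])
R=Ro.from_euler("z",w[2]).as_matrix(); print("grip from fit",R@[-.024,0,0]+[w[0],w[1],0])
g=np.array(ray("top",0,0)[0])
# two-view rib height from red centroids
L=[]
for c in ("scene","top"):
    f=viewer.grab_frame(c).astype(int); q=proj(c,[w[0]-.022,w[1]+.008,.035])[0]; vs,us=np.mgrid[0:400,0:640]
    m=(f[:,:,0]>130)&(f[:,:,1]<80)&(abs(us-q[0])<15)&(abs(vs-q[1])<15); print(c,m.sum()); L.append(ray(c,us[m].mean(),vs[m].mean()))
A=np.array([L[0][1],-L[1][1]]).T; t=np.linalg.lstsq(A,L[1][0]-L[0][0],rcond=None)[0]; print("rib tri",L[0][0]+t[0]*L[0][1],L[1][0]+t[1]*L[1][1])
E
```

```text
t 13.47 jig now [ -84.4 -130.1  164.6] q [ 1.28  0.24 -1.17  2.26  0.42  0.47  1.34]
shift cur axes [ -4.9 -69.9 -35.9] shift target axes [ -5.  -69.9 -35.8] rot [ 0.01 -0.23  0.01]
force [-0.6 -0.2  0.3]
scene conf 0.77 314.0
top conf 0.68 317.0
wedge xy [ 0.5115 -0.3234] yaw deg -25.02 1-IoU 0.099
[([0.4918, -0.3124, 0.0333], 0.69), ([0.5093, -0.3211, -0.0011], 0.52)]
[([0.4877, -0.3125, 0.0369], 0.87), ([0.5124, -0.322, 0.0002], 0.88)]
grip from fit [ 0.4898 -0.3132  0.    ]
scene 81
top 55
rib tri [ 0.4897 -0.3146  0.0384] [ 0.4909 -0.3134  0.0383]
```

```bash
cat >> h.py <<'E'
def tojig(p): return J.T@(np.array(p)-O)*1e3
E
python3 - <<'E'
from cont import *
a,b=ray("scene",394,195),ray("top",415,200); t=np.linalg.lstsq(np.array([a[1],-b[1]]).T,b[0]-a[0],rcond=None)[0]; print("box corner",a[0]+t[0]*a[1],b[0]+t[1]*b[1])
s,_=st()
g=tojig([.486,-.3116,.0285]); print(g); G=lambda z:(g[0],g[1],z)
q=chain([(G(165),25),(G(90),25),(G(28.5),25),(G(90),25)],s["joints"],1-21.8/180)
q=chain([(G(90),25),((-90,-240,90),25),((-115,-190,80),25),((-115,-163,60),25),((-115,-163,45),25),((-90,-163,45),25),((-68,-166,45),25)],q,1)
togo(G(100),25,np.pi-np.radians(21.8))
E
```

```text
box corner [ 0.4363 -0.3135 -0.0004] [ 0.4361 -0.3137 -0.0004]
[ -51.0796 -306.7248   28.5   ]
(np.float64(-51.07960478278919), np.float64(-306.7248342981606), 165) 25 err 0.0000 [ 1.32  0.37 -0.97  2.14  0.67  0.42  1.04]
(np.float64(-51.07960478278919), np.float64(-306.7248342981606), 90) 25 err 0.0000 [ 1.07  0.44 -0.67  2.19  0.93  0.25  0.8 ]
(np.float64(-51.07960478278919), np.float64(-306.7248342981606), 28.5) 25 err 0.0000 [ 0.99  0.56 -0.58  2.21  1.55  0.2   0.21]
(np.float64(-51.07960478278919), np.float64(-306.7248342981606), 90) 25 err 0.0000 [ 1.07  0.44 -0.67  2.19  0.93  0.25  0.8 ]
(np.float64(-51.07960478278919), np.float64(-306.7248342981606), 90) 25 err 0.0000 [ 1.41  0.63 -1.04  2.14  0.87  0.38  1.33]
(-90, -240, 90) 25 err 0.0000 [ 1.38  0.5  -1.03  2.3   0.89  0.26  1.2 ]
(-115, -190, 80) 25 err 0.0000 [ 1.41  0.52 -1.15  2.41  1.3   0.3   0.72]
(-115, -163, 60) 25 err 0.0030 [ 1.45  0.83 -1.39  2.42  1.58  0.65  0.47]
(-115, -163, 45) 25 err 0.0041 [ 1.44  0.92 -1.39  2.42  1.65  0.72  0.44]
(-90, -163, 45) 25 err 0.0000 [ 1.4   0.93 -1.38  2.39  1.67  0.73  0.41]
(-68, -166, 45) 25 err 0.0000 [ 1.37  0.97 -1.38  2.34  1.66  0.76  0.44]
t 13.97 jig now [ -84.7 -127.4  163.2] q [ 1.27  0.25 -1.17  2.26  0.42  0.47  1.33]
shift cur axes [  -9.8 -179.5   70.5] shift target axes [ -61.9 -154.    98.6] rot [ 8.4  -5.23 20.32]
force [-0.   0.1 -0.2]
```

Run:
```python
from cont import *
s,_=st()
g=tojig([.4841,-.3108,.028]); G=lambda z:(g[0],g[1],z)
q=chain([(G(100),23),(G(28),23),(G(90),23)],s["joints"],1-21.8/180)
q=chain([((-100,-200,90),23),((-115,-163,60),23),((-115,-163,45),23),((-90,-163,45),23),((-68,-166,45),23)],q,1)
togo(G(100),23,np.pi-np.radians(21.8))
```

```text
(np.float64(-53.00935210732881), np.float64(-305.9995238381283), 100) 23 err 0.0000 [ 1.05  0.42 -0.65  2.17  0.7   0.29  1.01]
(np.float64(-53.00935210732881), np.float64(-305.9995238381283), 28) 23 err 0.0000 [ 0.94  0.55 -0.52  2.2   1.27  0.19  0.47]
(np.float64(-53.00935210732881), np.float64(-305.9995238381283), 90) 23 err 0.0000 [ 1.    0.42 -0.58  2.18  0.69  0.26  1.02]
(-100, -200, 90) 23 err 0.0000 [ 1.15  0.36 -0.82  2.35  0.47  0.19  1.5 ]
(-115, -163, 60) 23 err 0.0000 [ 1.35  0.62 -1.2   2.42  1.47  0.42  0.5 ]
(-115, -163, 45) 23 err 0.0000 [ 1.43  0.9  -1.38  2.42  1.62  0.72  0.45]
(-90, -163, 45) 23 err 0.0000 [ 1.38  0.93 -1.38  2.37  1.61  0.75  0.46]
(-68, -166, 45) 23 err 0.0000 [ 1.35  0.96 -1.37  2.32  1.59  0.78  0.49]
t 13.97 jig now [ -84.7 -127.4  163.2] q [ 1.27  0.25 -1.17  2.26  0.42  0.47  1.33]
shift cur axes [  -8.  -178.8   69.9] shift target axes [ -63.4 -154.1   95.6] rot [ 8.04 -3.26 20.46]
force [-0.   0.1 -0.2]
```

>>> step_arm --motion '[{"rx": 0, "ry": 0, "rz": 0, "dx": -1.3, "dy": -29.8, "dz": 11.7, "gripper": 0.6}, {"rx": 0, "ry": 0, "rz": 0, "dx": -1.3, "dy": -29.8, "dz": 11.7, "gripper": 0.6}, {"rx": 0, "ry": 0, "rz": 0, "dx": -1.3, "dy": -29.8, "dz": 11.7, "gripper": 0.6}, {"rx": 0, "ry": 0, "rz": 0, "dx": -1.3, "dy": -29.8, "dz": 11.7, "gripper": 0.6}, {"rx": 0, "ry": 0, "rz": 0, "dx": -1.3, "dy": -29.8, "dz": 11.7, "gripper": 0.6}, {"rx": 0, "ry": 0, "rz": 0, "dx": -1.3, "dy": -29.8, "dz": 11.7, "gripper": 0.6}, {"rx": 2.7, "ry": -1.1, "rz": 6.8, "dx": 0, "dy": 0, "dz": 0, "gripper": 0.6}, {"rx": 2.7, "ry": -1.1, "rz": 6.8, "dx": 0, "dy": 0, "dz": 0, "gripper": 0.6}, {"rx": 2.7, "ry": -1.1, "rz": 6.8, "dx": 0, "dy": 0, "dz": 0, "gripper": 0.6}, {"rx": 0, "ry": 0, "rz": 0, "dx": 0, "dy": 0, "dz": 0, "gripper": 0.6}]'

```text
time: 15.22
tool_pos: [0.4845, -0.3099, 0.1001]
tool_rot: [-3.139, 0.403, 2.728]
force: [1.1, 0.1, -0.4]
opening: 0.597
finger_force: 0.0
```

Run:
```python
from h import *
g=tojig([.4841,-.3108,.028])
togo(g,23,np.pi-np.radians(21.8))
```

```text
t 15.22 jig now [ -52.6 -305.1  100.1] q [ 0.99  0.39 -0.61  2.18  0.75  0.3   0.93]
shift cur axes [28.3 -0.8 66.3] shift target axes [28.2 -1.  66.4] rot [-0.05  0.08  0.29]
force [ 1.1  0.1 -0.4]
```

Descend and grip the rib.

>>> step_arm --motion '[{"rx": 0, "ry": 0, "rz": 0.3, "dx": 5.6, "dy": -0.2, "dz": 13.3, "gripper": 0.6}, {"rx": 0, "ry": 0, "rz": 0, "dx": 5.6, "dy": -0.2, "dz": 13.3, "gripper": 0.6}, {"rx": 0, "ry": 0, "rz": 0, "dx": 5.6, "dy": -0.2, "dz": 13.3, "gripper": 0.6}, {"rx": 0, "ry": 0, "rz": 0, "dx": 5.6, "dy": -0.2, "dz": 13.3, "gripper": 0.6}, {"rx": 0, "ry": 0, "rz": 0, "dx": 5.8, "dy": -0.2, "dz": 13.1, "gripper": 0.6}, {"rx": 0, "ry": 0, "rz": 0, "dx": 0, "dy": 0, "dz": 0, "gripper": 0.6}]' --squeeze 30

```text
time: 15.98
tool_pos: [0.4827, -0.3132, 0.0267]
tool_rot: [3.14, 0.401, 2.717]
force: [-0.4, -0.0, -0.4]
opening: 0.601
finger_force: 0.0
```

>>> step_arm --motion '[{"rx": 0, "ry": 0, "rz": 0, "dx": 0, "dy": 0, "dz": 0, "gripper": 0}, {"rx": 0, "ry": 0, "rz": 0, "dx": 0, "dy": 0, "dz": 0, "gripper": 0}, {"rx": 0, "ry": 0, "rz": 0, "dx": 0, "dy": 0, "dz": 0, "gripper": 0}, {"rx": 0, "ry": 0, "rz": 0, "dx": 0, "dy": 0, "dz": 0, "gripper": 0}]' --squeeze 30

```text
time: 16.48
tool_pos: [0.4835, -0.3132, 0.0284]
tool_rot: [3.14, 0.404, 2.715]
force: [0.8, 0.7, -0.4]
opening: 0.185
finger_force: 3.1
```

Run:
```python
from wfit import *
g=tojig([.4841,-.3108,.028]); togo(g,23,np.pi-np.radians(21.8)); s,R=st(); print(s["opening"],s["finger_force"],s["tool_rot"])
w=fitw(0,[.5115,-.323,-.42])
```

```text
t 16.48 jig now [ -53.5 -308.5   28.4] q [ 0.83  0.51 -0.42  2.22  1.34  0.17  0.34]
shift cur axes [0.6 2.5 0.2] shift target axes [0.6 2.5 0.2] rot [-0.09  0.13 -0.38]
force [ 0.8  0.7 -0.4]
0.18544869169632824 3.149164393544197 [3.1404 0.4038 2.7149]
scene conf 0.61 244.0
top conf 0.49 156.0
wedge xy [ 0.5103 -0.3268] yaw deg -25.63 1-IoU 0.415
```

>>> step_arm --motion '[{"rx": 0, "ry": 0, "rz": 0, "dx": 0, "dy": 0, "dz": 0, "gripper": 0}, {"rx": 0, "ry": 0, "rz": 0, "dx": -4, "dy": 0, "dz": -9.2, "gripper": 0}, {"rx": 0, "ry": 0, "rz": 0, "dx": -6.5, "dy": 0, "dz": -15.3, "gripper": 0}, {"rx": 0, "ry": 0, "rz": 0, "dx": -6.5, "dy": 0, "dz": -15.3, "gripper": 0}, {"rx": 0, "ry": 0, "rz": 0, "dx": -6.5, "dy": 0, "dz": -15.3, "gripper": 0}, {"rx": 0, "ry": 0, "rz": 0, "dx": 0, "dy": 0, "dz": 0, "gripper": 0}]' --squeeze 45

```text
time: 17.42
tool_pos: [0.4833, -0.3141, 0.0886]
tool_rot: [3.141, 0.404, 2.713]
force: [0.7, -0.2, -1.1]
opening: 0.177
finger_force: 45.0
```

Run:
```python
from h import *
togo([-110,-210,85],23,np.pi); s,R=st(); print(s["opening"],s["finger_force"],s["tool_rot"])
viewer.grab_frame("scene"); viewer.grab_frame("top")
for c in ("scene","top"):
    for q in ("strip","stop","cleat","jig","wedge"):
        r=place_of(c,q)[:1]; print(c,q,[(tojig(x["position"]).round(1),round(x["conf"],2)) for x in r])
r=trace("scene","strip")[0]["mask"]; vs,us=np.nonzero(r); i=us.argmin(); print("strip scene u range",us.min(),us.max())
# predicted u-extent as a function of strip y
for y in (-5,-7,-9,-11,-13):
    B=np.array([[sx*22.5-20.5,y+sy*150,z] for sx in(-1,1) for sy in(-1,1) for z in(15,37)])/1e3
    p=proj("scene",(J@B.T).T+O); print(y,p[:,0].min().round(1),p[:,0].max().round(1))
g=viewer.grab_frame("scene"); d=cv2.resize(g[145:245,215:415],None,fx=4,fy=4,interpolation=cv2.INTER_CUBIC); cv2.imwrite("pics/p3.png",d[:,:,::-1])
```

```text
t 17.43 jig now [ -53.7 -309.3   88.6] q [ 1.06  0.44 -0.69  2.18  0.92  0.32  0.77]
shift cur axes [ 84.   70.6 -31.9] shift target axes [ 53.2  99.3 -18.6] rot [ -8.7    0.18 -20.53]
force [ 0.7 -0.2 -1.1]
0.17720634520846962 44.99749302864075 [3.1406 0.4045 2.7131]
scene strip [(array([-22.4,  -8.2,  16.2]), 0.77)]
scene stop [(array([-26.5, 145.5,  28.2]), 0.78)]
scene cleat [(array([ -20.4, -174.7,   25. ]), 0.64)]
scene jig [(array([-1.5, -3.4, -1.1]), 0.76)]
scene wedge [(array([ -28.1, -322.9,   57.7]), 0.76)]
top strip [(array([-279.7,  238.9,    0.2]), 0.69)]
top stop [(array([-21.5, 148.3,  23.6]), 0.9)]
top cleat [(array([ -24.6, -170.1,   29.4]), 0.78)]
top jig [(array([ 0.6, -0.3, -3.3]), 0.84)]
top wedge [(array([ -27.9, -320.6,   59.2]), 0.49)]
strip scene u range 242 342
-5 239.0 341.2
-7 239.7 341.7
-9 240.4 342.3
-11 241.1 342.8
-13 241.8 343.4
```

View pics/p3.png

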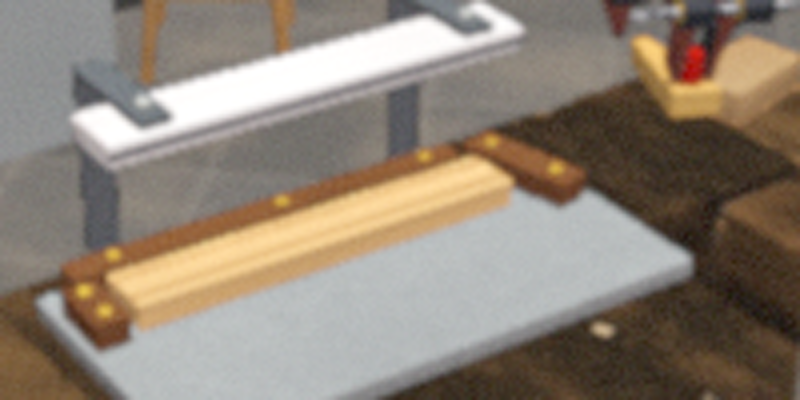

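The crop shows the strip flush along the fence, the gap to the slanted cleat open at crop (525,190), and the wedge held level at (690,80).

>>> step_arm --motion '[{"rx": -2.9, "ry": 0, "rz": -6.8, "dx": 0, "dy": 0, "dz": 0, "gripper": 0}, {"rx": -2.9, "ry": 0, "rz": -6.8, "dx": 0, "dy": 0, "dz": 0, "gripper": 0}, {"rx": -2.9, "ry": 0, "rz": -6.9, "dx": 0, "dy": 0, "dz": 0, "gripper": 0}, {"rx": 0, "ry": 0, "rz": 0, "dx": 9, "dy": 16.5, "dz": -3, "gripper": 0}, {"rx": 0, "ry": 0, "rz": 0, "dx": 9, "dy": 16.5, "dz": -3, "gripper": 0}, {"rx": 0, "ry": 0, "rz": 0, "dx": 9, "dy": 16.5, "dz": -3, "gripper": 0}, {"rx": 0, "ry": 0, "rz": 0, "dx": 9, "dy": 16.5, "dz": -3, "gripper": 0}, {"rx": 0, "ry": 0, "rz": 0, "dx": 9, "dy": 16.5, "dz": -3, "gripper": 0}, {"rx": 0, "ry": 0, "rz": 0, "dx": 9, "dy": 16.5, "dz": -3, "gripper": 0}, {"rx": 0, "ry": 0, "rz": 0, "dx": 0, "dy": 0, "dz": 0, "gripper": 0}]'

```text
time: 19.38
tool_pos: [0.4295, -0.2116, 0.0832]
tool_rot: [-3.141, 0.402, 3.106]
force: [0.2, -0.1, -1.4]
opening: 0.177
finger_force: 45.0
```

Run:
```python
from cont import *
togo([-118,-176,60],23,np.pi); s,_=st()
chain([((-118,-176,75),23),((-118,-176,60),23),((-118,-176,44),23),((-100,-172,44),23),((-66,-166,44),23)],s["joints"],1)
```

```text
t 19.38 jig now [-111.4 -209.    83.2] q [ 1.27  0.4  -0.95  2.35  0.85  0.24  1.16]
shift cur axes [15.1 33.1 18.8] shift target axes [15.1 33.  18.8] rot [0.02 0.05 0.16]
force [ 0.2 -0.1 -1.4]
(-118, -176, 75) 23 err 0.0000 [ 1.33  0.49 -1.1   2.41  1.22  0.29  0.75]
(-118, -176, 60) 23 err 0.0000 [ 1.31  0.54 -1.09  2.42  1.4   0.32  0.59]
(-118, -176, 44) 23 err 0.0000 [ 1.36  0.68 -1.18  2.42  1.57  0.44  0.46]
(-100, -172, 44) 23 err 0.0000 [ 1.31  0.69 -1.17  2.39  1.55  0.46  0.46]
(-66, -166, 44) 23 err 0.0000 [ 1.24  0.72 -1.15  2.33  1.52  0.49  0.47]
```

>>> step_arm --motion '[{"rx": 0, "ry": 0, "rz": 0.2, "dx": 4.3, "dy": 11, "dz": 2.9, "gripper": 0}, {"rx": 0, "ry": 0, "rz": 0, "dx": 4.3, "dy": 11, "dz": 2.9, "gripper": 0}, {"rx": 0, "ry": 0, "rz": 0, "dx": 4.3, "dy": 11, "dz": 2.9, "gripper": 0}, {"rx": 0, "ry": 0, "rz": 0, "dx": 0, "dy": 0, "dz": 0, "gripper": 0}]'

```text
time: 19.88
tool_pos: [0.4235, -0.179, 0.0702]
tool_rot: [3.14, 0.403, 3.101]
force: [-0.5, -0.5, -0.3]
opening: 0.182
finger_force: 45.0
```

Run:
```python
from wfit import *
togo([-118,-176,44],23,np.pi); s,_=st(); t=s["tool_pos"]
# model overlay: wedge (held), strip end, cleat face
w=t+J@np.array([.0296,0,0]); z0=t[2]-.0284
f=viewer.grab_frame("top"); k=8; c=cv2.resize(f[145:215,350:425],None,fx=k,fy=k,interpolation=cv2.INTER_CUBIC)
g=viewer.grab_frame("scene"); d=cv2.resize(g[155:225,330:405],None,fx=k,fy=k,interpolation=cv2.INTER_CUBIC)
def draw(img,cam,o,P,col):
    p=((proj(cam,P)-o+.5)*k).astype(np.int32); cv2.polylines(img,[p],True,col,1)
def jg(P): return (J@(np.array(P)/1e3).T).T+O
for img,cam,o in ((c,"top",(350,145)),(d,"scene",(330,155))):
    draw(img,cam,o,hulls(w[0],w[1],TH,z0)[0][4:],(0,255,0))
    draw(img,cam,o,jg([[-43,-159,37],[2,-159,37],[2,-100,37],[-43,-100,37]]),(0,0,255))
    draw(img,cam,o,jg([[-68,-183.5,37],[20,-161.5,37]]),(255,0,255))
cv2.imwrite("pics/p4.png",cv2.resize(np.hstack([c,d]),(800,373))[:,:,::-1])
```

```text
t 19.88 jig now [-118.7 -176.7   70.2] q [ 1.12  0.38 -0.86  2.41  1.1   0.18  0.83]
shift cur axes [ 9.6  0.7 24.4] shift target axes [ 9.6  0.7 24.4] rot [ 0.05  0.11 -0.08]
force [-0.5 -0.5 -0.3]
```

View pics/p4.png

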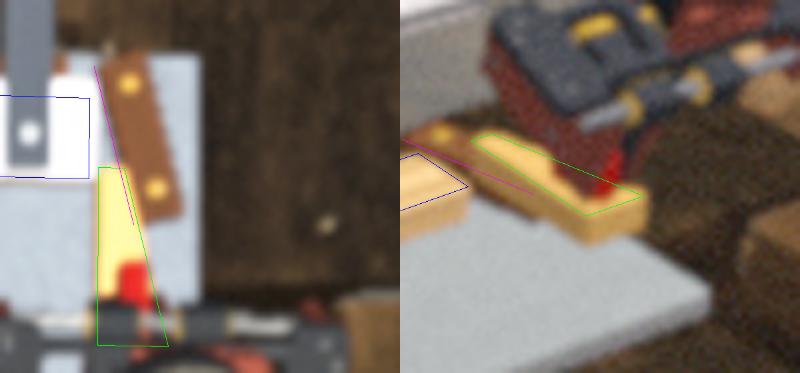

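The overlay matches: the held wedge sits just right of the strip's end (top crop x 95 against 90) and left of the cleat, with its tip at the strip's near face. I'll lower it to the board.

>>> step_arm --motion '[{"rx": 0, "ry": 0, "rz": 0, "dx": 2.4, "dy": -0.4, "dz": 6.1, "gripper": 0}, {"rx": 0, "ry": 0, "rz": 0, "dx": 2.4, "dy": -0.4, "dz": 6.1, "gripper": 0}, {"rx": 0, "ry": 0, "rz": 0, "dx": 2.4, "dy": 0, "dz": 6.1, "gripper": 0}, {"rx": 0, "ry": 0, "rz": 0, "dx": 2.2, "dy": 0, "dz": 5.4, "gripper": 0}, {"rx": 0, "ry": 0, "rz": 0, "dx": 0, "dy": 0, "dz": 0, "gripper": 0}]'

```text
time: 20.6
tool_pos: [0.424, -0.1805, 0.0447]
tool_rot: [3.139, 0.403, 3.098]
force: [-1.7, 0.6, -0.8]
opening: 0.181
finger_force: 45.0
```

Run:
```python
from h import *
togo([-100,-172,44],23,np.pi)
```

```text
t 20.6 jig now [-118.2 -178.2   44.7] q [ 1.08  0.45 -0.82  2.42  1.53  0.19  0.41]
shift cur axes [-16.4   6.2   7.8] shift target axes [-16.4   6.2   7.7] rot [ 0.03  0.12 -0.22]
force [-1.7  0.6 -0.8]
```

>>> step_arm --motion '[{"rx": 0, "ry": 0, "rz": -0.2, "dx": -3.7, "dy": 0.7, "dz": 1.6, "gripper": 0}, {"rx": 0, "ry": 0, "rz": 0, "dx": -3.7, "dy": 0.7, "dz": 1.6, "gripper": 0}, {"rx": 0, "ry": 0, "rz": 0, "dx": -3.7, "dy": 0.7, "dz": 1.6, "gripper": 0}, {"rx": 0, "ry": 0, "rz": 0, "dx": -1.8, "dy": 0.4, "dz": 0.8, "gripper": 0}, {"rx": 0, "ry": 0, "rz": 0, "dx": 0, "dy": 0, "dz": 0, "gripper": 0}]'

```text
time: 21.22
tool_pos: [0.438, -0.178, 0.0447]
tool_rot: [3.142, 0.403, 3.103]
force: [0.4, -1.4, -1.5]
opening: 0.175
finger_force: 45.0
```

>>> step_arm --motion '[{"rx": 0, "ry": 0, "rz": 0, "dx": -2.8, "dy": 0.7, "dz": 1.2, "gripper": 0}, {"rx": 0, "ry": 0, "rz": 0, "dx": -2.8, "dy": 0.7, "dz": 1.2, "gripper": 0}, {"rx": 0, "ry": 0, "rz": 0, "dx": -2.8, "dy": 0.7, "dz": 1.2, "gripper": 0}, {"rx": 0, "ry": 0, "rz": 0, "dx": 0, "dy": 0, "dz": 0, "gripper": 0}]'

```text
time: 21.72
tool_pos: [0.4476, -0.1758, 0.0448]
tool_rot: [3.141, 0.404, 3.104]
force: [0.0, -0.4, -2.4]
opening: 0.178
finger_force: 45.0
```

Run:
```python
from h import *
togo([-66,-166,44],23,np.pi)
```

```text
t 21.73 jig now [ -94.7 -172.5   44.8] q [ 1.03  0.47 -0.81  2.39  1.47  0.22  0.45]
shift cur axes [-26.1   6.5  12.1] shift target axes [-26.1   6.5  12. ] rot [0.07 0.15 0.06]
force [ 0.  -0.4 -2.4]
```

>>> step_arm --motion '[{"rx": 0, "ry": 0, "rz": 0, "dx": -2.8, "dy": 0.7, "dz": 1.2, "gripper": 0}, {"rx": 0, "ry": 0, "rz": 0, "dx": -2.8, "dy": 0.7, "dz": 1.2, "gripper": 0}, {"rx": 0, "ry": 0, "rz": 0, "dx": -2.8, "dy": 0.7, "dz": 1.2, "gripper": 0}, {"rx": 0, "ry": 0, "rz": 0, "dx": -2.8, "dy": 0.7, "dz": 1.2, "gripper": 0}, {"rx": 0, "ry": 0, "rz": 0, "dx": 0, "dy": 0, "dz": 0, "gripper": 0}]'

```text
time: 22.35
tool_pos: [0.4599, -0.1734, 0.0448]
tool_rot: [3.141, 0.404, 3.104]
force: [-0.7, -0.9, -1.2]
opening: 0.183
finger_force: 45.0
```

Run:
```python
from wfit import *
togo([-66,-166,44],23,np.pi); s,_=st(); t=s["tool_pos"]
w=t+J@np.array([.0296,0,0]); z0=t[2]-.0284
g=viewer.grab_frame("scene"); k=8; d=cv2.resize(g[155:225,330:405],None,fx=k,fy=k,interpolation=cv2.INTER_CUBIC); e=cv2.resize(g[180:250,220:295],None,fx=k,fy=k,interpolation=cv2.INTER_CUBIC)
cv2.imwrite("pics/p5.png",cv2.resize(np.hstack([e,d]),(800,373))[:,:,::-1])
print([(tojig(x["position"]).round(1),x["conf"]) for x in place_of("scene","strip")[:1]+place_of("scene","wedge")[:1]])
```

```text
t 22.35 jig now [ -82.5 -169.6   44.8] q [ 1.01  0.48 -0.82  2.36  1.45  0.23  0.46]
shift cur axes [-14.8   3.6   7.3] shift target axes [-14.9   3.6   7.2] rot [0.08 0.15 0.06]
force [-0.7 -0.9 -1.2]
[(array([-19.6,  -6.4,  15. ]), 0.59), (array([ -53.9, -169.7,   17.3]), 0.67)]
```

View pics/p5.png

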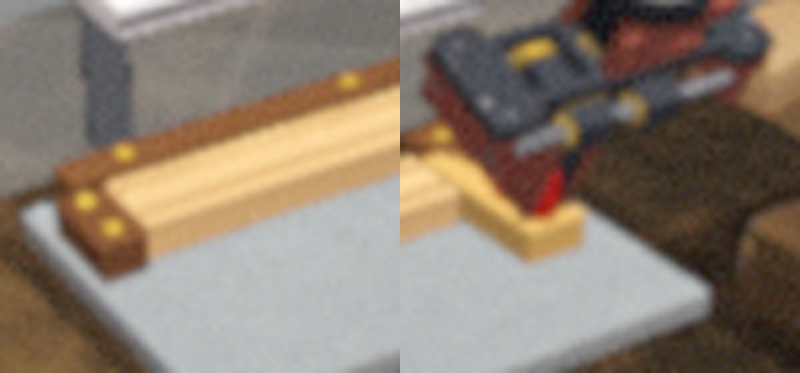

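The wedge is entering the gap (right crop, (490,195)), and the strip's left end is close to the stop at (145,230). I'll keep driving it.

>>> step_arm --motion '[{"rx": 0, "ry": 0, "rz": 0, "dx": -1.9, "dy": 0.5, "dz": 0.8, "gripper": 0}, {"rx": 0, "ry": 0, "rz": 0, "dx": -1.9, "dy": 0.5, "dz": 0.8, "gripper": 0}, {"rx": 0, "ry": 0, "rz": 0, "dx": -1.9, "dy": 0.5, "dz": 0.8, "gripper": 0}, {"rx": 0, "ry": 0, "rz": 0, "dx": 0, "dy": 0, "dz": 0, "gripper": 0}]' --squeeze 60

```text
time: 23.0
tool_pos: [0.4659, -0.1724, 0.0448]
tool_rot: [3.141, 0.404, 3.103]
force: [0.2, -0.6, -0.9]
opening: 0.177
finger_force: 60.0
```

>>> step_arm --motion '[{"rx": 0, "ry": 0, "rz": 0, "dx": -1.9, "dy": 0.5, "dz": 0.8, "gripper": 0}, {"rx": 0, "ry": 0, "rz": 0, "dx": -1.9, "dy": 0.5, "dz": 0.8, "gripper": 0}, {"rx": 0, "ry": 0, "rz": 0, "dx": 0, "dy": 0, "dz": 0, "gripper": 0}]'

```text
time: 23.38
tool_pos: [0.47, -0.1717, 0.0448]
tool_rot: [3.141, 0.404, 3.103]
force: [-0.5, -2.3, -2.0]
opening: 0.177
finger_force: 60.0
```

>>> step_arm --motion '[{"rx": 0, "ry": 0, "rz": 0, "dx": -1.4, "dy": 0.3, "dz": 0.6, "gripper": 0}, {"rx": 0, "ry": 0, "rz": 0, "dx": -1.4, "dy": 0.3, "dz": 0.6, "gripper": 0}, {"rx": 0, "ry": 0, "rz": 0, "dx": -1.4, "dy": 0.3, "dz": 0.6, "gripper": 0}, {"rx": 0, "ry": 0, "rz": 0, "dx": 0, "dy": 0, "dz": 0, "gripper": 0}]'

```text
time: 23.88
tool_pos: [0.4742, -0.1718, 0.0446]
tool_rot: [-3.141, 0.403, 3.102]
force: [-1.3, -5.1, -2.7]
opening: 0.179
finger_force: 60.0
```

Run:
```python
from wfit import *
togo([-66,-166,44],23,np.pi)
g=viewer.grab_frame("scene"); print([(tojig(x["position"]).round(1),x["conf"]) for x in place_of("scene","strip")[:1]+place_of("scene","wedge")[:1]])
```

```text
t 23.88 jig now [ -68.4 -167.5   44.6] q [ 0.99  0.5  -0.82  2.34  1.41  0.25  0.48]
shift cur axes [-1.9  1.5  1.5] shift target axes [-1.9  1.5  1.5] rot [-0.05  0.08 -0.01]
force [-1.3 -5.1 -2.7]
[(array([-21. ,  -1.3,  18. ]), 0.74), (array([ -39.2, -166.9,   14.5]), 0.53)]
```

>>> step_arm --motion '[{"rx": 0, "ry": 0, "rz": 0, "dx": -1.4, "dy": 0, "dz": 0.6, "gripper": 0}, {"rx": 0, "ry": 0, "rz": 0, "dx": -0.9, "dy": 0, "dz": 0.4, "gripper": 0}, {"rx": 0, "ry": 0, "rz": 0, "dx": 0, "dy": 0, "dz": 0, "gripper": 0}]'

```text
time: 24.4
tool_pos: [0.4764, -0.1719, 0.0445]
tool_rot: [-3.141, 0.403, 3.103]
force: [-2.7, -5.2, -2.2]
opening: 0.179
finger_force: 60.0
```

>>> step_arm --motion '[{"rx": 0, "ry": 0, "rz": 0, "dx": 0, "dy": 0, "dz": 0, "gripper": 0.4}, {"rx": 0, "ry": 0, "rz": 0, "dx": 0, "dy": 0, "dz": 0, "gripper": 0.4}, {"rx": 0, "ry": 0, "rz": 0, "dx": 0, "dy": 0, "dz": 0, "gripper": 0.4}, {"rx": 0, "ry": 0, "rz": 0, "dx": 0, "dy": 0, "dz": -10, "gripper": 0.4}, {"rx": 0, "ry": 0, "rz": 0, "dx": 0, "dy": 0, "dz": -15, "gripper": 0.4}, {"rx": 0, "ry": 0, "rz": 0, "dx": 0, "dy": 0, "dz": -15, "gripper": 0.4}, {"rx": 0, "ry": 0, "rz": 0, "dx": 12, "dy": 0, "dz": -5, "gripper": 0.4}, {"rx": 0, "ry": 0, "rz": 0, "dx": 14, "dy": 0, "dz": -6, "gripper": 0}, {"rx": 0, "ry": 0, "rz": 0, "dx": 9, "dy": 0, "dz": -4, "gripper": 0}]'

```text
time: 25.52
tool_pos: [0.4213, -0.1688, 0.0809]
tool_rot: [3.141, 0.402, 3.103]
force: [1.4, 0.2, 0.4]
opening: 0.212
finger_force: 0.0
```

Run:
```python
from cont import *
togo([-112,-169,27],20,np.pi); s,_=st()
chain([((-112,-169,60),20),((-112,-169,27),20),((-92,-169,27),20)],s["joints"],1)
g=viewer.grab_frame("scene"); h=viewer.grab_frame("top"); print([(c,tojig(x["position"]).round(1),round(x["conf"],2)) for c in("scene","top") for q in ("strip","wedge","cleat") for x in place_of(c,q)[:1]])
k=8; d=cv2.resize(g[155:225,330:405],None,fx=k,fy=k,interpolation=cv2.INTER_CUBIC); e=cv2.resize(g[180:250,220:295],None,fx=k,fy=k,interpolation=cv2.INTER_CUBIC)
cv2.imwrite("pics/p6.png",cv2.resize(np.hstack([e,d]),(800,373))[:,:,::-1])
```

```text
t 25.52 jig now [-121.3 -166.5   80.9] q [ 1.22  0.38 -1.    2.41  1.07  0.24  0.83]
shift cur axes [12.5 -2.5 53.2] shift target axes [ 9.7 -2.5 53.8] rot [0.04 3.03 0.04]
force [1.4 0.2 0.4]
(-112, -169, 60) 20 err 0.0000 [ 1.09  0.43 -0.85  2.39  0.98  0.23  0.94]
(-112, -169, 27) 20 err 0.0000 [ 1.    0.5  -0.75  2.4   1.4   0.19  0.55]
(-92, -169, 27) 20 err 0.0000 [ 0.97  0.51 -0.73  2.36  1.32  0.21  0.61]
[('scene', array([-20.7,  -0.7,  14.5]), 0.69), ('scene', array([ -37.7, -164.1,   11.9]), 0.86), ('scene', array([ -22.5, -171.5,   26.4]), 0.89), ('top', array([ -37.3, -167.8,   14.4]), 0.66), ('top', array([ -23.6, -169.3,   26. ]), 0.93)]
```

View pics/p6.png

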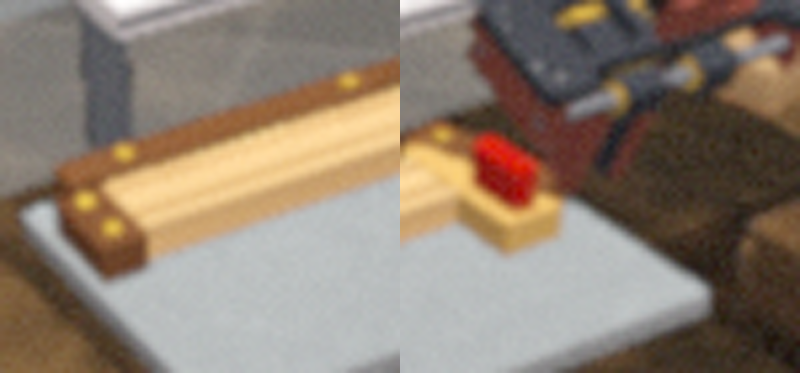

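The wedge stands in the gap, flat and nearly home (rib at (505,170)), with the strip's end at the stop. Next I'll push its thick end with shut fingers.

>>> step_arm --motion '[{"rx": 0, "ry": 3, "rz": 0, "dx": 0, "dy": 0, "dz": 0, "gripper": 0}, {"rx": 0, "ry": 0, "rz": 0, "dx": 2.5, "dy": -0.6, "dz": 13.4, "gripper": 0}, {"rx": 0, "ry": 0, "rz": 0, "dx": 2.5, "dy": -0.6, "dz": 13.4, "gripper": 0}, {"rx": 0, "ry": 0, "rz": 0, "dx": 2.5, "dy": -0.6, "dz": 13.4, "gripper": 0}, {"rx": 0, "ry": 0, "rz": 0, "dx": 2.5, "dy": -0.6, "dz": 13.4, "gripper": 0}, {"rx": 0, "ry": 0, "rz": 0, "dx": 0, "dy": 0, "dz": 0, "gripper": 0}, {"rx": 0, "ry": 0, "rz": 0, "dx": -4.7, "dy": 0, "dz": 1.7, "gripper": 0}, {"rx": 0, "ry": 0, "rz": 0, "dx": -3.8, "dy": 0, "dz": 1.4, "gripper": 0}, {"rx": 0, "ry": 0, "rz": 0, "dx": 0, "dy": 0, "dz": 0, "gripper": 0}]'

```text
time: 27.05
tool_pos: [0.4418, -0.1722, 0.0283]
tool_rot: [3.141, 0.352, 3.103]
force: [0.7, -0.1, -0.2]
opening: 0.001
finger_force: 0.0
```

Run:
```python
from h import *
togo([-94,-169,27],20,np.pi)
```

```text
t 27.05 jig now [-100.6 -169.2   28.3] q [ 0.99  0.5  -0.79  2.37  1.38  0.25  0.52]
shift cur axes [-5.8  0.2  3.5] shift target axes [-5.8  0.2  3.5] rot [0.02 0.18 0.03]
force [ 0.7 -0.1 -0.2]
```

>>> step_arm --motion '[{"rx": 0, "ry": 0, "rz": 0, "dx": -1.8, "dy": 0, "dz": 1.0, "gripper": 0}, {"rx": 0, "ry": 0, "rz": 0, "dx": -1.8, "dy": 0, "dz": 1.0, "gripper": 0}, {"rx": 0, "ry": 0, "rz": 0, "dx": -1.8, "dy": 0, "dz": 0.8, "gripper": 0}, {"rx": 0, "ry": 0, "rz": 0, "dx": 0, "dy": 0, "dz": 0, "gripper": 0}]'

```text
time: 27.55
tool_pos: [0.4473, -0.1723, 0.027]
tool_rot: [3.141, 0.351, 3.103]
force: [-0.1, -0.2, -0.5]
opening: 0.001
finger_force: 0.0
```

>>> step_arm --motion '[{"rx": 0, "ry": 0, "rz": 0, "dx": -0.9, "dy": 0, "dz": 0.3, "gripper": 0}, {"rx": 0, "ry": 0, "rz": 0, "dx": -0.9, "dy": 0, "dz": 0.3, "gripper": 0}, {"rx": 0, "ry": 0, "rz": 0, "dx": 0, "dy": 0, "dz": 0, "gripper": 0}]'

```text
time: 27.92
tool_pos: [0.4488, -0.1723, 0.027]
tool_rot: [3.141, 0.351, 3.103]
force: [-0.6, -0.1, 0.4]
opening: -0.0
finger_force: 0.4
```

>>> step_arm --motion '[{"rx": 0, "ry": 0, "rz": 0, "dx": -0.9, "dy": 0, "dz": 0.3, "gripper": 0}, {"rx": 0, "ry": 0, "rz": 0, "dx": -0.9, "dy": 0, "dz": 0.3, "gripper": 0}, {"rx": 0, "ry": 0, "rz": 0, "dx": 0, "dy": 0, "dz": 0, "gripper": 0}]'

```text
time: 28.3
tool_pos: [0.4492, -0.1724, 0.0265]
tool_rot: [-3.141, 0.349, 3.103]
force: [-5.6, 0.7, 5.4]
opening: 0.006
finger_force: 3.3
```

>>> step_arm --motion '[{"rx": 0, "ry": 0, "rz": 0, "dx": -0.9, "dy": 0, "dz": 0.3, "gripper": 0}, {"rx": 0, "ry": 0, "rz": 0, "dx": -0.9, "dy": 0, "dz": 0.3, "gripper": 0}, {"rx": 0, "ry": 0, "rz": 0, "dx": 0, "dy": 0, "dz": 0, "gripper": 0}]'

```text
time: 28.68
tool_pos: [0.4494, -0.1725, 0.0259]
tool_rot: [-3.141, 0.346, 3.103]
force: [-11.0, 0.6, 6.8]
opening: 0.0
finger_force: 5.6
```

>>> step_arm --motion '[{"rx": 0, "ry": 0, "rz": 0, "dx": -1.9, "dy": 0, "dz": 0.4, "gripper": 0}, {"rx": 0, "ry": 0, "rz": 0, "dx": -1.9, "dy": 0, "dz": 0.4, "gripper": 0}, {"rx": 0, "ry": 0, "rz": 0, "dx": -1.9, "dy": 0, "dz": 0.4, "gripper": 0}, {"rx": 0, "ry": 0, "rz": 0, "dx": 0, "dy": 0, "dz": 0, "gripper": 0}]'

```text
time: 29.18
tool_pos: [0.4498, -0.1726, 0.0248]
tool_rot: [-3.14, 0.338, 3.102]
force: [-26.3, 0.8, 17.6]
opening: 0.003
finger_force: 13.3
```

>>> step_arm --motion '[{"rx": 0, "ry": 0, "rz": 0, "dx": -2.2, "dy": 0, "dz": -0.4, "gripper": 0}, {"rx": 0, "ry": 0, "rz": 0, "dx": -1.4, "dy": 0, "dz": -0.4, "gripper": 0}, {"rx": 0, "ry": 0, "rz": 0, "dx": 0, "dy": 0, "dz": 0, "gripper": 0}]'

```text
time: 29.55
tool_pos: [0.4499, -0.1725, 0.025]
tool_rot: [-3.14, 0.333, 3.1]
force: [-28.6, 2.1, 8.9]
opening: 0.006
finger_force: 14.3
```

>>> step_arm --motion '[{"rx": 0, "ry": 0, "rz": 0, "dx": 7, "dy": 0, "dz": -2, "gripper": 0}, {"rx": 0, "ry": 0, "rz": 0, "dx": 9, "dy": 0, "dz": -3, "gripper": 0}, {"rx": 0, "ry": 0, "rz": 0, "dx": 9, "dy": 0, "dz": -3, "gripper": 0}, {"rx": 0, "ry": 0, "rz": 0, "dx": -5, "dy": -5, "dz": -18, "gripper": 0}, {"rx": 0, "ry": 0, "rz": 0, "dx": -5, "dy": -10, "dz": -18, "gripper": 0}, {"rx": 0, "ry": 0, "rz": 0, "dx": -5, "dy": -20, "dz": -18, "gripper": 0}, {"rx": 0, "ry": 0, "rz": 0, "dx": -5, "dy": -30, "dz": -18, "gripper": 0}, {"rx": 0, "ry": 0, "rz": 0, "dx": -5, "dy": -30, "dz": -18, "gripper": 0}, {"rx": 0, "ry": 0, "rz": 0, "dx": 0, "dy": -30, "dz": -18, "gripper": 0}, {"rx": 0, "ry": 0, "rz": 0, "dx": 0, "dy": -30, "dz": 0, "gripper": 0}]'

```text
time: 30.8
tool_pos: [0.4161, -0.3286, 0.1405]
tool_rot: [-3.139, 0.353, 3.102]
force: [0.4, 0.8, 0.3]
opening: 0.006
finger_force: 0.0
```

Run:
```python
from wfit import *
g=viewer.grab_frame("scene"); h=viewer.grab_frame("top"); print([(c,q,tojig(x["position"]).round(1),round(x["conf"],2)) for c in("scene","top") for q in ("strip","wedge","glue_bottle","wax_tin","carved_owl") for x in place_of(c,q)[:1]])
fitw(.015,[.511,-.172,TH])
k=5; d=cv2.resize(g[150:240,225:385],None,fx=k,fy=k,interpolation=cv2.INTER_CUBIC)
cv2.imwrite("pics/p7.png",d[:,:,::-1])
```

```text
[('scene', 'strip', array([-19.7,  -3.4,  14.4]), 0.66), ('scene', 'wedge', array([ -37. , -166.4,   12.5]), 0.83), ('scene', 'glue_bottle', array([-153.2,  333.5,   -1. ]), 0.78), ('scene', 'wax_tin', array([-41.4, 338.3,  -0.1]), 0.85), ('scene', 'carved_owl', array([-277.5,  237.6,   -0.6]), 0.92), ('top', 'strip', array([-151.4,  332.8,    1.2]), 0.66), ('top', 'wedge', array([ -36. , -167.6,   12.8]), 0.7), ('top', 'glue_bottle', array([-151.8,  335.6,    2.4]), 0.63), ('top', 'wax_tin', array([-43.2, 337.6,   2.6]), 0.91), ('top', 'carved_owl', array([-279.1,  239.6,   -2. ]), 0.85)]
scene conf 0.68 333.0
top conf 0.65 253.0
wedge xy [ 0.5048 -0.1778] yaw deg -8.85 1-IoU 0.248
```

View pics/p7.png

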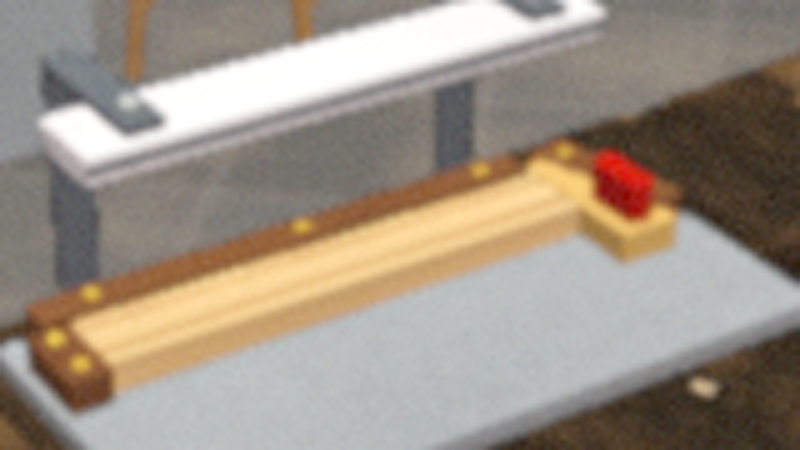

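The final crop shows the strip flush on the fence, its left end meeting the stop at (110,370), and the wedge tight between its right end and the cleat at (620,220). The bystanders are where they were.

```bash
python3 -c "
from h import *
print(ticket.close_job())"
```

```text
the job is handed in; nothing more can be done
None
```

The job is handed in at about 31 s: the strip lies flush on the fence and against the stop, the wedge is driven tight (it held still under a push of about 29 N) and left in place, and the bottle, tin and owl were not disturbed.

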